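# Make up the signing set and the post set

## Task

Make up the two desk trays from the things lying on the desk: the signing set in the green-lined tray gets the black fountain pen, the ink bottle and the black-handled stamp; the post set in the red-lined tray gets the silver-grey ball pen and the walnut-handled stamp. Lay each pen centred across both brass wires of its tray's pen rest, stand the bottle down in the square well and each stamp down in its narrow well. Keep the ink bottle upright all the way, and leave the stapler and the ink-pad tin where they are.

Things in the scene. Friction and masses are not known exactly. Their poses are not given: they have to be found in the camera images.
- fountain_pen_mid (a point): Black capped fountain pen with a gold-coloured clip, a round rod 132 mm long and about 13 mm thick, lying on the desk. This point is the middle of the pen's length on its centre line (7 mm above the desk at the start); its own y axis runs along the pen. Grip it across the middle. 28 g.
- ball_pen_mid (a point): Silver-grey ball pen, the same size and shape as the fountain pen (132 mm long, about 13 mm thick), lying on the desk. This point is the middle of the pen's length on its centre line (7 mm above the desk at the start); its own y axis runs along the pen. 22 g.
- ink_bottle: Square dark blue glass ink bottle, 48 x 48 mm and 34 mm high in the body, shoulder to 43 mm, with a black round screw cap 32 mm across from 43 to 58 mm height; it stands upright. The cap is fixed and can be gripped from above. Origin: centre of its underside; z up; x and y square to its sides. 140 g.
- walnut_stamp: Hand stamp with a brown walnut handle, standing upright: wooden foot 24 mm (its x) by 48 mm (its y) and 18 mm high, with a turned handle in the middle up to 66 mm, about 23 mm thick at its widest, near the top. Origin: centre of its underside; z up. 45 g.
- black_stamp: Hand stamp with a black handle, otherwise like the other stamp: wooden foot 24 mm (its x) by 48 mm (its y) and 18 mm high, turned handle in the middle up to 66 mm, about 23 mm thick at its widest, near the top. Origin: centre of its underside; z up. 45 g.
- signing_tray: Fixed green-lined walnut tray, x 140, y 192 mm, rim 16. Origin: centre of underside, z up. Wells to the floor (6 mm up) in an insert 14 mm high: bottle 60x60 at x +29, y +46; stamp 36 (x) x 60 (y) at x +29, y -46. Pen rest: brass wires at y +45 and -45 with V dips at x -36, 28 mm wide, peaks 29 mm up. A pen in both dips lies along y at x -36, its axis 27 mm above the desk.
- post_tray: Fixed red-lined walnut tray, x 140, y 180 mm, rim 16. Origin: centre of underside, z up. Insert 14 mm high with a stamp well to the floor (6 mm up), 36 (x) x 60 (y), at x +29, y -44; at y +44 a black clip is already in (fixed, 49 mm up). Pen rest: brass wires at y +45 and -45 with V dips at x -36, 28 mm wide, peaks 29 mm up. A pen in both dips lies along y at x -36, its axis 27 mm above the desk.
- stapler: Black desk stapler, 36 x 153 x 44 mm, lying at the left edge of the desk; not part of either set. Origin: centre of its underside; its y runs along it.
- stamp_pad: Closed red ink-pad tin, 65 x 88 x 15 mm, lying at the right edge of the desk; not part of either set. Origin: centre of its underside; its y is the long side.
Things that resemble listed ones, but are neither listed nor needed, are in the scene too. Leave any purple look-alike of the black_stamp alone. There is more than one size of the ink_bottle; the one meant has the size given above.

How it is judged:
By the outcome, as a careful person would: the job done as asked, in the order asked, and still so for the second after the job is handed in, with the robot touching nothing.
It also fails if it takes over 120 s, if anything falls off the work surface, if the arm or the gripper's body presses on something with over 40 N, if the wrist force passes 120 N, or if a joint passes its speed limit or range.

## Robot

A 6-joint arm with a two-finger parallel gripper is mounted at the origin on the work surface; the furniture and walls round the work are solid. World frame = base frame: x ahead of the robot, y to its left, z up, the work surface at z = 0. Lengths are in mm, angles in rad, forces in N, time in s.
With the tool pointing down it reaches from about 325 to 850 mm from the base axis. Payload 15.5 kg.
Tool frame: the origin (TCP) lies on the centre line of the jaws, within the pads' length; the fingertips stand 8 mm ahead of it and the grasp point (between the pads) lies 11 mm behind it (r.tip_reach is the distance from the TCP to the fingertips, in mm); z points along the fingers, x is the direction in which the jaws open and shut, and the axes are right-handed (so a half turn about z gives the same grasp; the last joint's range is limited). The gripper opens to 91 mm and grips with 3 to 60 N. Pads are 32 mm wide; open, the fingers measure 118 mm over their backs; the gripper's body (76 mm by 178 mm) begins 60 mm behind the grasp point.
Start: joints at [1.147, 0.494, 1.345, -0, 1.302, -0.096], TCP at [201.221, 591.723, 184.115] pointing down, gripper open.
Joint ranges: [-2.91, 2.91], [-0.82, 2.16], [0.22, 2.67], [-1.22, 4.37], [0.12, 2.79], [-3.08, 3.08]. Speed limits (rad/s): [1.89, 1.89, 2.57, 3.01, 3.01, 3.01].

## Interface

Orientations are given as a unit quaternion [x, y, z, w].
In Python, from bench import get_obs, imaging, r gives the robot as it stands.
- The arm moves only by the tool servo_tool, never from a script. Its argument "motion" is a list that holds one entry, the list of rows, each a list of 7 numbers: the turn, a rotation vector about the tool's x, y, z in units of 0.1 rad (1.0 is 0.1 rad), then the shift along the tool's x, y, z in units of 5 cm (1.0 is 5 cm), then the finger opening in mm, from 0 to 91.2. A call has 1 to 5 rows; each row shifts and turns the pose as measured when the row begins, along the tool's axes as they then stand; what a row does not reach is not made up. A row lasts 1/10 s, in which the tool goes at most 50 mm and 8.59 degrees, less where a joint would pass 70% of its speed; a pose out of reach is approached as far as the arm can. A call with a number of a shift or a turn outside -1 to 1 is refused whole. A call with a gripper value outside its range is refused whole. The fingers move at their own pace and stop on an object; "force" is the grip in N (left out, the last holds). Time passes only in rows, so rows that do not move let the fingers close. It gives the time, the measured TCP pose, the force and the opening at its end, in the units of the state.
- get_obs(): the state, without advancing time (a new reading comes with each control period).
- imaging.capture(name): name is "scene" or "top" or "wrist"; returns a dict with "pixels" (400x640x3 uint8, red, green, blue), "K" (3x3 intrinsics, pixels), "D" ([k1, k2, p1, p2, k3] as OpenCV has them; the pictures are not rectified), "rvec" (rotation vector, rad) and "tvec" (3), from world to camera coordinates, as OpenCV has them; the wrist camera has in their place "mount" (4x4, takes a point from camera to tool coordinates, whose origin is the TCP and whose axes are the tool frame's). Camera axes: x right, y down, z forward; pixel columns grow to the right and rows downward; lengths in mm; the calibration is good to about 2 mm. A picture is of the moment at which its call begins: read the wrist's pose just before it. There is no depth.
- r.finish_job(): hands the job in, once; it reports no verdict.
The state is a dict: "time": time; "joints": joint angles; "joint_velocities": joint speeds; "effort": joint torques, N m; "tool_pos": TCP position; "ee_rot": TCP orientation; "force": force on the tool from outside, world axes, zero at the start; "moment": the same for the moment, N m; "gripper_width": finger opening in mm.
Only numpy, scipy, OpenCV 4.12 (cv2) and the standard library are available. Lean on these libraries where they do the work, as an engineer would, in place of code of your own. Each camera call takes 0.05 s, during which the arm holds its last target.

## Working session

There is one attempt and no reset: what is moved stays moved. The work goes in short steps, Python scripts to look and compute and a tool call to move; the robot and the scene stay as the last step left them, time stands still between calls to the robot, and variables do not carry over. Pictures are saved under pics/ and viewed, and the job is handed in when it is done.

Besides the shell and the picture viewer there is one more tool, called after ">>>" as name(argument=value, ...), one argument or row to a line, values as JSON. servo_tool: Moves the arm, as the interface text tells. Its arguments: {"type":"object","properties":{"motion":{"type":"array","items":{"type":"array","items":{"type":"array","items":{"type":"number"}}}},"force":{"type":"number"}},"required":["motion"]}

```bash
ls; mkdir -p pics; cat > h.py <<'E'
import numpy as np, cv2
from scipy.spatial.transform import Rotation as R
from bench import get_obs, imaging, r
def cap(n,save=None):
    o=get_obs(); c=imaging.capture(n); c['pixels']=np.array(c['pixels'],dtype=np.uint8)
    c['K']=np.array(c['K'],float); c['D']=np.array(c['D'],float)
    if 'mount' in c:
        T=np.eye(4);T[:3,:3]=R.from_quat(o['ee_rot']).as_matrix();T[:3,3]=o['tool_pos']
        W=T@np.array(c['mount']); c['C']=W[:3,3]; c['Rw']=W[:3,:3]
    else:
        M=cv2.Rodrigues(np.array(c['rvec'],float))[0]; c['Rw']=M.T; c['C']=-M.T@np.array(c['tvec'],float).ravel()
    if save: cv2.imwrite('pics/'+save,c['pixels'][:,:,::-1])
    return c
def ray(c,uv,z):
    p=cv2.undistortPoints(np.array(uv,float).reshape(-1,1,2),c['K'],c['D']).reshape(-1,2)
    d=np.c_[p,np.ones(len(p))]@c['Rw'].T
    return c['C']+d*((z-c['C'][2])/d[:,2])[:,None]
def proj(c,P):
    P=np.array(P,float).reshape(-1,3); M=c['Rw'].T
    return cv2.projectPoints(P,cv2.Rodrigues(M)[0],-M@c['C'],c['K'],c['D'])[0].reshape(-1,2)
E
python3 - <<'E'
from h import *
for n in ['scene','top','wrist']:
    c=cap(n,n+'0.png'); print(n,c['C'].round(0),c['Rw'][:,2].round(2),c['K'][0,0])
o=get_obs();print(o['tool_pos'],o['ee_rot'],o['gripper_width'],o['time'],o['joints'],r.tip_reach)
E
```

```text
pics
scene [-159.  642.  487.] [ 0.61 -0.66 -0.45] 374.78134547760885
top [ 265.   10. 1076.] [ 0.18  0.   -0.98] 389.60806207740035
wrist [127. 617. 384.] [ 0.27 -0.09 -0.96] 347.3267474935171
[201.06455451 591.43139737 183.70489293] [ 8.13002111e-01  5.82260560e-01 -3.93213990e-04  2.30001082e-04] 91.23375786832483 0.15 [ 1.14753810e+00  4.93994944e-01  1.34598486e+00 -3.05228271e-06
  1.30252393e+00 -9.54741208e-02] 8.0
```

View pics/scene0.png

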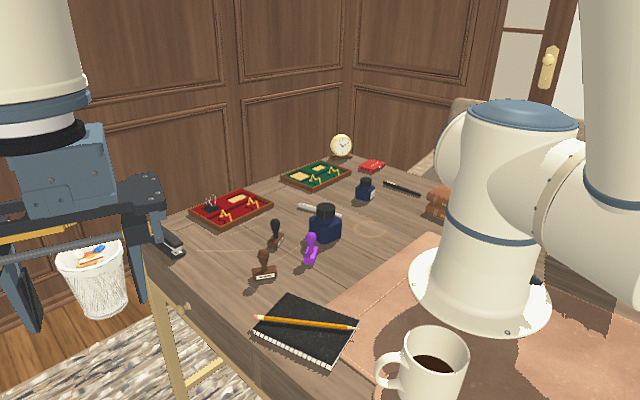

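View pics/top0.png

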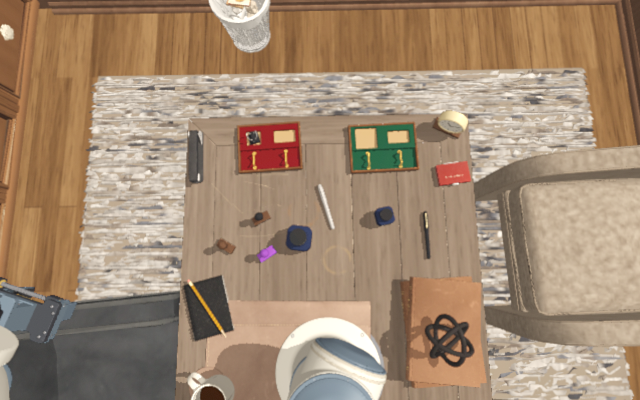

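View pics/wrist0.png

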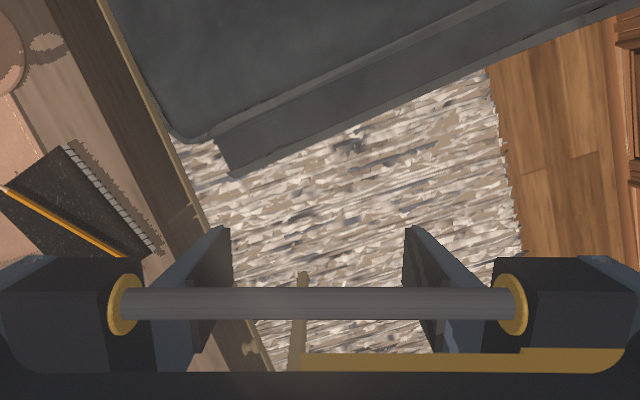

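The top view shows the red tray at (269,147), the green tray at (383,147), the ball pen at (326,206) and the fountain pen at (426,235). The small bottle is at (385,216) with a bigger one at (299,238). The stamps are at (260,217) for black, (226,246) for walnut and (267,254) for the purple look-alike.

```bash
python3 - <<'E'
from h import *
c=cap('top')
a=c['pixels'][110:270,180:340,::-1];b=c['pixels'][110:270,320:480,::-1]
cv2.imwrite('pics/t1.png',cv2.resize(np.hstack([a[:, :160]]),None,fx=3.7,fy=3.7,interpolation=cv2.INTER_CUBIC))
cv2.imwrite('pics/t2.png',cv2.resize(b,None,fx=3.7,fy=3.7,interpolation=cv2.INTER_CUBIC))
for n,uv,z in [('red',(269,147),16),('green',(383,147),16),('ball',(326,206),7),('fp',(426,235),7),('small',(385,214),58),('big',(299,238),80),('black',(260,217),30),('waln',(226,246),30),('purp',(267,254),30)]: print(n,ray(c,uv,z).round(0))
hsv=cv2.cvtColor(c['pixels'],cv2.COLOR_RGB2HSV)
for u,v in [(326,206),(426,235),(340,230)]: print(hsv[v-1:v+2,u-2:u+3].tolist())
E
```

```text
red [[599. 156.  16.]]
green [[ 594. -166.   16.]]
ball [[429.  -3.   7.]]
fp [[ 345. -274.    7.]]
small [[ 398. -157.   58.]]
big [[337.  69.  80.]]
black [[399. 177.  30.]]
waln [[322. 267.  30.]]
purp [[299. 157.  30.]]
[[[17, 28, 182], [17, 23, 222], [17, 22, 245], [16, 28, 225], [14, 51, 180]], [[16, 29, 166], [17, 24, 211], [17, 22, 246], [16, 25, 239], [15, 41, 195]], [[16, 35, 151], [18, 26, 199], [17, 23, 236], [17, 22, 239], [15, 33, 201]]]
[[[13, 76, 94], [14, 47, 60], [160, 14, 53], [160, 11, 67], [12, 47, 97]], [[14, 75, 95], [13, 48, 64], [150, 10, 53], [160, 12, 65], [12, 42, 92]], [[13, 72, 95], [14, 45, 62], [150, 10, 52], [10, 12, 64], [15, 40, 89]]]
[[[16, 72, 171], [14, 71, 173], [14, 68, 180], [15, 68, 180], [15, 67, 178]], [[15, 69, 169], [15, 70, 172], [15, 68, 179], [15, 68, 180], [16, 68, 179]], [[16, 69, 169], [15, 70, 172], [15, 67, 179], [15, 69, 181], [16, 68, 179]]]
```

View pics/t1.png

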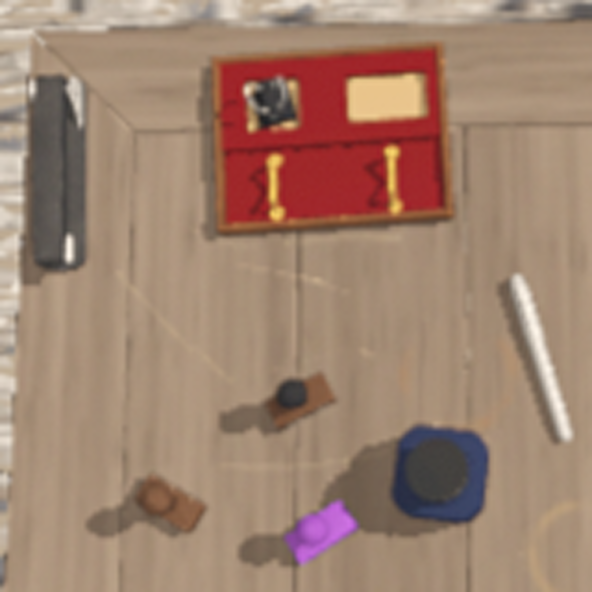

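View pics/t2.png

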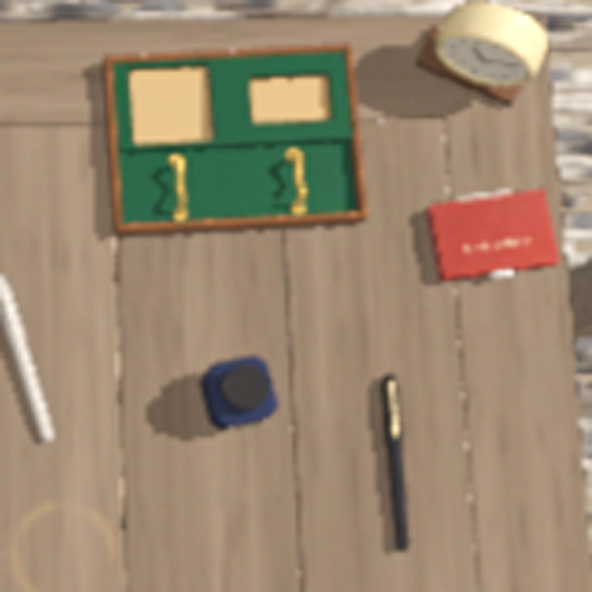

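```bash
python3 - <<'E'
from h import *
c=cap('top')
for n,p,o in [('green',[(106,57),(348,45),(366,216),(118,232)],320),('red',[(213,60),(440,45),(452,216),(218,233)],180)]:
    uv=np.array(p)/3.7+[o-.36,110-.36]
    P=ray(c,uv,16); print(n,P.round(0)[:,:2].tolist(),'ctr',P.mean(0).round(1),[np.linalg.norm(P[i]-P[(i+1)%4]).round(0) for i in range(4)])
    d=P[0]-P[1]+P[3]-P[2]; x=P[0]-P[3]+P[1]-P[2]; print('yaw from y',np.degrees(np.arctan2(-d[0],d[1])).round(2),'from x',np.degrees(np.arctan2(x[1],x[0])).round(2))
hsv=cv2.cvtColor(c['pixels'],cv2.COLOR_RGB2HSV).astype(int);H,S,V=hsv[...,0],hsv[...,1],hsv[...,2]
def roi(m,x0,x1,y0,y1):
    k=np.zeros_like(m);k[y0:y1,x0:x1]=m[y0:y1,x0:x1];return k
def pts(m): return np.argwhere(m)[:,::-1].astype(float)
ballm=roi((S<45)&(V>140),314,338,180,232); fpm=roi((V<80)&(S<60)|((H>17)&(H<30)&(S>80)),421,434,208,262)
fpm=roi((V<85),421,434,208,262)|roi((S>90)&(V>90),423,430,208,232)
for n,m,z in[('ball',ballm,7),('fp',fpm,7)]:
    P=ray(c,pts(m),z)[:,:2]; w=P.mean(0); u,s,vt=np.linalg.svd(P-w); a=vt[0]; t=(P-w)@a
    print(n,m.sum(),w.round(1),'mid',(w+a*(t.max()+t.min())/2).round(1),'len',t.max()-t.min(),'axis yaw(y-axis dir deg)',np.degrees(np.arctan2(a[1],a[0])).round(1))
cap_=roi((V<95)&(S<70),370,402,200,232); body=roi((H>100)&(H<130)&(S>90),370,400,203,232)
for n,m,z in[('cap',cap_,58),('body',body,34),('bl handle',roi((V<75)&(S<90),252,268,208,226),60)]:
    k=pts(m); print(n,m.sum(),k.mean(0),np.ptp(k,axis=0),ray(c,k.mean(0),z).round(1))
for (u,v) in [(260,217),(268,214),(226,246),(222,244),(232,249),(386,214),(380,222),(388,224)]: print((u,v),hsv[v,u])
E
```

```text
green [[661.0, -70.0], [667.0, -257.0], [531.0, -263.0], [522.0, -75.0]] ctr [ 595.1 -166.3   16. ] [np.float64(187.0), np.float64(136.0), np.float64(188.0), np.float64(139.0)]
yaw from y 2.38 from x 2.31
red [[664.0, 247.0], [673.0, 72.0], [537.0, 63.0], [526.0, 240.0]] ctr [599.9 155.7  16. ] [np.float64(176.0), np.float64(136.0), np.float64(177.0), np.float64(138.0)]
yaw from y 3.15 from x 3.15
ball 212 [430.1  -1.8] mid [429.5  -2. ] len 130.1616551461771 axis yaw(y-axis dir deg) -164.0
fp 120 [ 337.1 -274. ] mid [ 345.5 -273.6] len 125.4419148949645 axis yaw(y-axis dir deg) -176.8
cap 160 [384.4875  215.15625] [18. 17.] [[ 394.7 -155.1   58. ]]
body 105 [382.08571429 217.64761905] [18. 17.] [[ 391.2 -152.3   34. ]]
bl handle 43 [258.23255814 216.20930233] [7. 6.] [[397.  176.6  60. ]]
(260, 217) [160  12  62]
(268, 214) [ 12 117 142]
(226, 246) [ 12 126 103]
(222, 244) [ 12 126 140]
(232, 249) [ 12 128 139]
(386, 214) [ 6 19 66]
(380, 222) [113 107  88]
(388, 224) [ 12  48 107]
```

```bash
cat >> h.py <<'E'
def state():
    o=get_obs(); m=R.from_quat(o['ee_rot']).as_matrix()
    return np.array(o['tool_pos'],float),m,o
def plan(target,yaw=None,step=45,rot=.098,g=None,nmin=1,rows=5):
    """target TCP; yaw (deg) world angle of tool x, tool z down. prints rows to be sent"""
    p,m,o=state(); target=np.array(target,float)
    cy=np.degrees(np.arctan2(m[1,0],m[0,0])); yaw=cy if yaw is None else yaw
    y=np.radians(yaw); M=np.array([[np.cos(y),np.sin(y),0],[np.sin(y),-np.cos(y),0],[0,0,-1.]])
    rv=R.from_matrix(m.T@M).as_rotvec()
    n=int(max(nmin,np.ceil(np.linalg.norm(target-p)/step),np.ceil(np.abs(rv).max()/rot)))
    print('t %.1f pos'%o['time'],p.round(1),'yaw %.1f'%cy,'n',n,'grip %.1f'%o['gripper_width'],'F',np.round(o['force'],1), 'j',np.round(o['joints'],2))
    d=(target-p)/n; out=[]
    for i in range(n):
        Mi=m@R.from_rotvec(rv*i/n).as_matrix()
        s=Mi.T@d/50; t=rv/n/.1
        out.append([round(float(v),2)+0. for v in (*t,*s)]+([g] if g is not None else []))
    for i in range(0,len(out),rows): print(str(out[i:i+rows]).replace(' ',''))
E
python3 - <<'E'
from h import *
plan([500,0,250],-90,g=91)
E
```

```text
t 0.2 pos [201.1 591.6 183.8] yaw 71.2 n 29 grip 91.2 F [-0.3 -0.1  0.1] j [ 1.15  0.49  1.35  0.    1.3  -0.1 ]
[[0.0,0.0,0.97,-0.32,0.33,-0.05,91],[0.0,0.0,0.97,-0.29,0.36,-0.05,91],[0.0,0.0,0.97,-0.25,0.38,-0.05,91],[0.0,0.0,0.97,-0.21,0.4,-0.05,91],[0.0,0.0,0.97,-0.17,0.42,-0.05,91]]
[[0.0,0.0,0.97,-0.13,0.44,-0.05,91],[0.0,0.0,0.97,-0.09,0.45,-0.05,91],[0.0,0.0,0.97,-0.04,0.45,-0.05,91],[0.0,0.0,0.97,0.0,0.46,-0.05,91],[0.0,0.0,0.97,0.04,0.45,-0.05,91]]
[[0.0,0.0,0.97,0.09,0.45,-0.05,91],[0.0,0.0,0.97,0.13,0.44,-0.05,91],[0.0,0.0,0.97,0.17,0.42,-0.05,91],[0.0,0.0,0.97,0.21,0.4,-0.05,91],[0.0,0.0,0.97,0.25,0.38,-0.05,91]]
[[0.0,0.0,0.97,0.29,0.36,-0.05,91],[0.0,0.0,0.97,0.32,0.33,-0.05,91],[0.0,0.0,0.97,0.35,0.29,-0.05,91],[0.0,0.0,0.97,0.38,0.26,-0.05,91],[0.0,0.0,0.97,0.4,0.22,-0.05,91]]
[[0.0,0.0,0.97,0.42,0.18,-0.05,91],[0.0,0.0,0.97,0.44,0.14,-0.05,91],[0.0,0.0,0.97,0.45,0.1,-0.05,91],[0.0,0.0,0.97,0.45,0.05,-0.05,91],[0.0,0.0,0.97,0.46,0.01,-0.05,91]]
[[0.0,0.0,0.97,0.46,-0.04,-0.05,91],[0.0,0.0,0.97,0.45,-0.08,-0.05,91],[0.0,0.0,0.97,0.44,-0.12,-0.05,91],[0.0,0.0,0.97,0.43,-0.17,-0.05,91]]
```

```bash
python3 - <<'E'
from h import *
plan([660,0,290],90,g=91,step=49)
E
```

```text
t 0.2 pos [201.1 591.6 183.8] yaw 71.2 n 16 grip 91.2 F [-0.3 -0.1  0.1] j [ 1.15  0.49  1.35  0.    1.3  -0.1 ]
[[0.0,0.0,-0.2,-0.52,0.78,-0.13,91],[0.0,0.0,-0.2,-0.53,0.77,-0.13,91],[0.0,0.0,-0.2,-0.55,0.76,-0.13,91],[0.0,0.0,-0.2,-0.56,0.75,-0.13,91],[0.0,0.0,-0.2,-0.58,0.74,-0.13,91]]
[[0.0,0.0,-0.2,-0.59,0.72,-0.13,91],[0.0,0.0,-0.2,-0.61,0.71,-0.13,91],[0.0,0.0,-0.2,-0.62,0.7,-0.13,91],[0.0,0.0,-0.2,-0.64,0.69,-0.13,91],[0.0,0.0,-0.2,-0.65,0.67,-0.13,91]]
[[0.0,0.0,-0.2,-0.66,0.66,-0.13,91],[0.0,0.0,-0.2,-0.68,0.65,-0.13,91],[0.0,0.0,-0.2,-0.69,0.63,-0.13,91],[0.0,0.0,-0.2,-0.7,0.62,-0.13,91],[0.0,0.0,-0.2,-0.72,0.6,-0.13,91]]
[[0.0,0.0,-0.2,-0.73,0.59,-0.13,91]]
```

>>> servo_tool(
  motion=[
    [[0,0,-0.2,-0.52,0.78,-0.13,91],[0,0,-0.2,-0.53,0.77,-0.13,91],[0,0,-0.2,-0.55,0.76,-0.13,91],[0,0,-0.2,-0.56,0.75,-0.13,91],[0,0,-0.2,-0.58,0.74,-0.13,91]],
  ],
)

```text
time: 0.75
tool_pos: [345.5, 404.2, 215.5]
ee_rot: [0.779, 0.627, -0.001, -0.0]
force: [1.3, 1.9, -0.2]
gripper_width: 91.5
```

>>> servo_tool(
  motion=[
    [[0,0,-0.2,-0.6,0.72,-0.13,91],[0,0,-0.2,-0.61,0.71,-0.13,91],[0,0,-0.2,-0.62,0.7,-0.13,91],[0,0,-0.2,-0.64,0.69,-0.13,91],[0,0,-0.2,-0.65,0.67,-0.13,91]],
  ],
)

```text
time: 1.25
tool_pos: [494.6, 211.6, 249.8]
ee_rot: [0.745, 0.667, -0.0, -0.0]
force: [0.7, 0.9, -0.4]
gripper_width: 90.7
```

>>> servo_tool(
  motion=[
    [[0,0,-0.2,-0.66,0.66,-0.13,91],[0,0,-0.2,-0.68,0.65,-0.13,91],[0,0,-0.2,-0.69,0.63,-0.13,91],[0,0,-0.2,-0.7,0.62,-0.13,91],[0,0,-0.2,-0.72,0.6,-0.13,91]],
  ],
)

```text
time: 1.75
tool_pos: [644.6, 18.9, 283.9]
ee_rot: [0.71, 0.704, 0.0, -0.0]
force: [1.2, 0.5, -0.1]
gripper_width: 90.9
```

```bash
python3 - <<'E'
from h import *
plan([660,0,290],90,g=91,step=49)
cap('wrist','w1.png')
E
```

```text
t 1.8 pos [644.6  18.9 283.9] yaw 89.5 n 1 grip 90.9 F [ 1.2  0.5 -0.1] j [-0.06  0.45  1.14  0.    1.55 -1.63]
[[0.0,0.0,-0.08,-0.38,0.31,-0.12,91]]
```

View pics/w1.png

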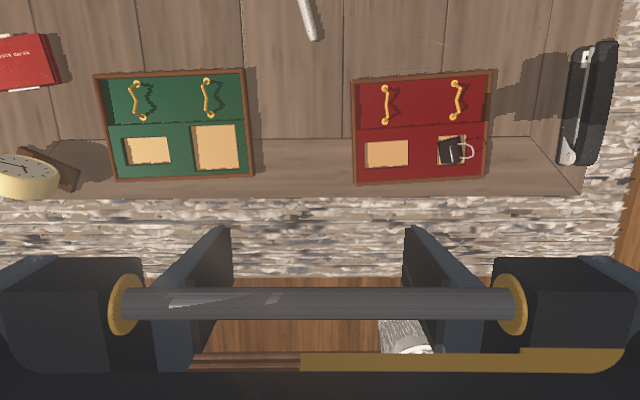

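The wrist view from above shows the green tray at columns 95–255 and the red tray at columns 350–490. The wells are clearly visible.

```bash
python3 - <<'E'
from h import *
import pickle
c=cap('wrist'); pickle.dump({k:v for k,v in c.items()},open('w2.pkl','wb')); p,m,o=state(); print(p,np.abs(o['joint_velocities']).max())
px=c['pixels'][:,:,::-1]
cv2.imwrite('pics/g2.png',cv2.resize(px[60:190,85:265],None,fx=4,fy=4,interpolation=cv2.INTER_CUBIC))
cv2.imwrite('pics/r2.png',cv2.resize(px[60:190,340:500],None,fx=4,fy=4,interpolation=cv2.INTER_CUBIC))
E
```

```text
[646.75443089  15.91055566 283.60878323] 0.09226344729196706
```

View pics/g2.png

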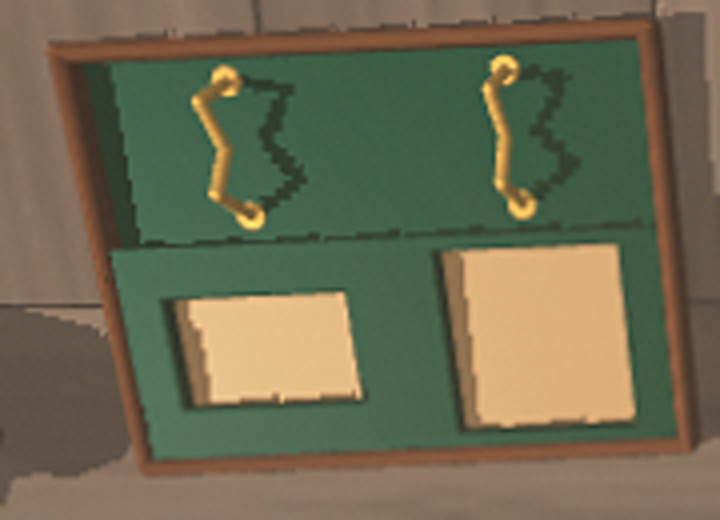

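View pics/r2.png

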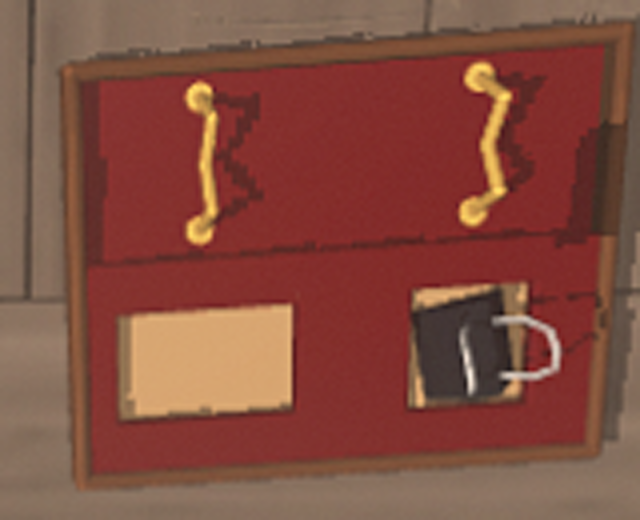

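```bash
python3 - <<'E'
from h import *
import pickle
c=pickle.load(open('w2.pkl','rb'))
Q=lambda p,o: (np.array(p,float)+.5)/4-.5+o
def rep(n,p,o,z):
    P=ray(c,Q(p,o),z)[:,:2]; d=P[1]-P[0]+P[2]-P[3]  # -y local -> +y (left to right)
    print(n,'ctr',P.mean(0).round(1),'yaw',np.degrees(np.arctan2(-d[0],d[1])).round(2),[np.linalg.norm(P[i]-P[(i+1)%4]).round(1) for i in range(4)]); return P.mean(0),np.arctan2(-d[0],d[1])
def loc(ctr,yaw,l):
    M=np.array([[np.cos(yaw),-np.sin(yaw)],[np.sin(yaw),np.cos(yaw)]]); return (ctr+M@np.array(l)).round(1)
g=np.array([85,60]);r_=np.array([340,60])
G,gy=rep('green',[(52,44),(652,20),(692,448),(147,472)],g,16)
rep('gbottle',[(437,252),(617,244),(636,420),(464,430)],g,14)
rep('gstamp',[(166,300),(345,293),(365,400),(190,408)],g,14)
Rr,ry=rep('red',[(62,68),(632,25),(600,452),(80,488)],r_,16)
rep('rstamp',[(118,318),(292,304),(293,408),(122,420)],r_,14)
print('green exp bottle',loc(G,gy,(29,46)),'stamp',loc(G,gy,(29,-46)),'pen',loc(G,gy,(-36,0)))
print('red exp stamp',loc(Rr,ry,(29,-44)),'pen',loc(Rr,ry,(-36,0)))
E
```

```text
green ctr [ 598.4 -165.3] yaw 2.04 [np.float64(188.1), np.float64(136.4), np.float64(186.8), np.float64(137.0)]
gbottle ctr [ 625.8 -118.9] yaw 2.52 [np.float64(59.4), np.float64(58.6), np.float64(59.0), np.float64(59.4)]
gstamp ctr [ 629.4 -210.3] yaw 2.09 [np.float64(59.3), np.float64(35.8), np.float64(59.4), np.float64(36.2)]
red ctr [605.1 154.4] yaw 3.41 [np.float64(177.6), np.float64(135.8), np.float64(176.8), np.float64(136.6)]
rstamp ctr [636.1 112.2] yaw 3.74 [np.float64(57.8), np.float64(35.0), np.float64(58.0), np.float64(34.6)]
green exp bottle [ 625.8 -118.3] stamp [ 629.  -210.2] pen [ 562.4 -166.5]
red exp stamp [636.6 112.2] pen [569.1 152.3]
```

```bash
cat >> h.py <<'E'
def wells(c):
    hsv=cv2.cvtColor(c['pixels'],cv2.COLOR_RGB2HSV)
    m=((hsv[...,0]>12)&(hsv[...,0]<22)&(hsv[...,1]>85)&(hsv[...,1]<160)&(hsv[...,2]>190)).astype(np.uint8)
    n,l,s,ce=cv2.connectedComponentsWithStats(m)
    for i in range(1,n):
        if s[i,4]>60: print(s[i],ce[i].round(1),ray(c,ce[i],6)[0,:2].round(1))
E
python3 - <<'E'
from h import *
p,m,o=state(); print(p,np.abs(o['joint_velocities']).max())
c=cap('wrist');wells(c)
c=cap('top','top2.png');wells(c)
p,m,o=state(); print(p,np.abs(o['joint_velocities']).max())
E
```

```text
[646.75443089  15.91055566 283.60878323] 0.09226344729196706
[453  77  11  40 104] [458.5  96.1] [565.5 201.3]
[384  85   8  30  65] [388.5  99.3] [568.1 110.2]
[ 198  123   43   46 1669] [218.9 145.3] [ 625.7 -118.4]
[129 136  44  27 967] [151.1 148.5] [ 629.2 -211. ]
[370 138  40  28 965] [389.8 151.3] [636.5 115.2]
[  8 174  20  25 289] [ 19.4 187.3] [ 681.7 -400.7]
[643.9180802   19.95954678 283.13776631] 0.036043550607294424
```

```bash
python3 - <<'E'
from h import *
for i in range(4):
    p,m,o=state(); print(p.round(2),np.abs(o['joint_velocities']).max())
    c=cap('wrist')
    hsv=cv2.cvtColor(c['pixels'],cv2.COLOR_RGB2HSV)
wells(c)
plan([360,-272,180],93.5,g=91,step=49)
E
```

```text
[643.92  19.96 283.14] 0.036043550607294424
[643.32  20.96 283.25] 0.022127066167336687
[643.08  21.56 283.43] 0.013910754806591576
[642.99  21.88 283.56] 0.005752223514567857
[447  82  12  39 110] [453.2 101.2] [566.6 201.3]
[380  86   7  40  89] [383.2 105.9] [571.7 109.7]
[ 194  127   43   44 1648] [214.5 148.1] [ 625.6 -118.4]
[125 138  43  27 956] [146.7 151. ] [ 629.1 -210.8]
[365 142  41  27 955] [385.1 154.7] [636.3 115.4]
[  0 175  23  26 299] [ 13.6 189.3] [ 681.9 -402.1]
t 2.1 pos [643.1  22.  283.7] yaw 89.6 n 9 grip 91.0 F [-0.2 -0.5 -0.5] j [-0.06  0.45  1.15  0.    1.55 -1.62]
[[0.0,0.0,-0.08,-0.66,-0.62,0.23,91],[0.0,0.0,-0.08,-0.65,-0.63,0.23,91],[0.0,0.0,-0.08,-0.65,-0.63,0.23,91],[0.0,0.0,-0.08,-0.64,-0.64,0.23,91],[0.0,0.0,-0.08,-0.64,-0.64,0.23,91]]
[[0.0,0.0,-0.08,-0.63,-0.65,0.23,91],[0.0,0.0,-0.08,-0.63,-0.65,0.23,91],[0.0,0.0,-0.08,-0.62,-0.66,0.23,91],[0.0,0.0,-0.08,-0.62,-0.66,0.23,91]]
```

>>> servo_tool(
  motion=[
    [[0,0,-0.08,-0.66,-0.4,0.2,91],[0,0,-0.08,-0.65,-0.4,0.2,91],[0,0,-0.08,-0.65,-0.4,0.2,91],[0,0,-0.08,-0.64,-0.4,0.2,91],[0,0,-0.08,-0.64,-0.4,0.2,91]],
  ],
)

```text
time: 2.65
tool_pos: [542.8, -136.8, 233.5]
ee_rot: [0.69, 0.724, 0.002, 0.001]
force: [1.1, -0.2, -0.0]
gripper_width: 90.9
```

>>> servo_tool(
  motion=[
    [[0,0,-0.08,-0.63,-0.45,0.2,91],[0,0,-0.08,-0.63,-0.45,0.2,91],[0,0,-0.08,-0.62,-0.45,0.2,91],[0,0,-0.08,-0.62,-0.45,0.2,91],[0,0,0,0,0,0,91]],
  ],
)

```text
time: 3.15
tool_pos: [454.4, -269.1, 192.0]
ee_rot: [0.676, 0.737, 0.001, 0.001]
force: [0.3, 0.8, 0.4]
gripper_width: 91.1
```

>>> servo_tool(
  motion=[
    [[0,0,0,0,0,0,91],[0,0,0,0,0,0,91]],
  ],
)

```text
time: 3.35
tool_pos: [454.4, -267.8, 192.4]
ee_rot: [0.676, 0.737, 0.002, 0.001]
force: [-0.3, -0.8, 0.1]
gripper_width: 90.8
```

```bash
python3 - <<'E'
from h import *
p,m,o=state(); print(p.round(1),np.abs(o['joint_velocities']).max(),o['time'])
import pickle
c=cap('wrist','w3.png'); pickle.dump(c,open('w3.pkl','wb'))
E
```

```text
[ 454.4 -267.8  192.4] 0.011606401593918432 3.35
```

View pics/w3.png

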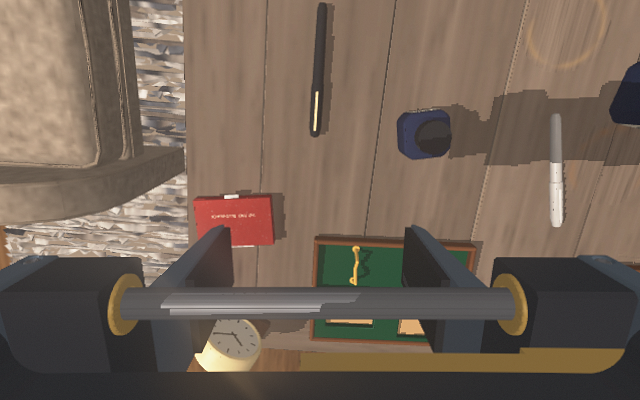

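The wrist view shows the fountain pen from (322,3) to (315,136), the small bottle at (425,134) and the ball pen from (556,113) to (557,227).

```bash
python3 - <<'E'
from h import *
import pickle
c=pickle.load(open('w3.pkl','rb'))
hsv=cv2.cvtColor(c['pixels'],cv2.COLOR_RGB2HSV).astype(int);H,S,V=hsv[...,0],hsv[...,1],hsv[...,2]
px=c['pixels'][:,:,::-1]
cv2.imwrite('pics/p3.png',np.hstack([cv2.resize(px[0:145,290:350],None,fx=4,fy=4),cv2.resize(px[95:240,395:470],None,fx=4,fy=4)]))
def fit(m,z):
    P=ray(c,np.argwhere(m)[:,::-1].astype(float),z)[:,:2];w=P.mean(0);a=np.linalg.svd(P-w,full_matrices=False)[2][0];t=(P-w)@a
    print(m.sum(),w.round(1),'mid',(w+a*(t.max()+t.min())/2).round(1),'len',round(float(np.ptp(t)),1),'dir',np.degrees(np.arctan2(a[1],a[0])).round(1))
k=np.zeros(H.shape,bool);k[0:142,300:340]=1
print(hsv[60,308:336].tolist())
m=k&((V<62)|((S>100)&(V>120)&(np.arange(640)[None]<324)));fit(m,7)
k=np.zeros(H.shape,bool);k[108:232,545:570]=1
print(hsv[150,545:570].tolist()); fit(k&(V>150)&(S<50),7)
print(ray(c,[(322,2.5),(315,136)],7).round(1), ray(c,[(556,113),(557,227)],7).round(1))
E
```

```text
[[14, 76, 134], [14, 79, 136], [13, 75, 136], [12, 76, 137], [13, 79, 139], [13, 75, 123], [13, 28, 64], [8, 30, 69], [10, 33, 70], [11, 39, 72], [10, 33, 70], [5, 23, 66], [8, 31, 65], [12, 40, 63], [7, 38, 60], [7, 40, 57], [11, 59, 69], [13, 73, 98], [13, 75, 99], [12, 70, 98], [11, 70, 98], [13, 73, 98], [14, 74, 97], [12, 72, 95], [13, 77, 106], [12, 75, 136], [14, 76, 134], [13, 77, 135]]
299 [ 360.8 -272.5] mid [ 349.9 -272.7] len 128.2 dir 0.9
[[13, 72, 99], [13, 73, 98], [13, 70, 98], [12, 71, 97], [12, 57, 99], [12, 26, 98], [12, 30, 111], [12, 32, 120], [14, 30, 126], [13, 35, 131], [10, 28, 137], [14, 31, 141], [12, 32, 143], [13, 31, 146], [13, 33, 147], [12, 30, 146], [12, 34, 129], [13, 61, 104], [13, 70, 99], [13, 68, 101], [12, 66, 101], [13, 69, 100], [13, 66, 100], [13, 65, 98], [13, 67, 99]]
801 [455.8   4.5] mid [434.8  -1.9] len 124.8 dir 17.0
[[ 284.8 -277.9    7. ]
 [ 414.  -273.9    7. ]] [[368.6 -20.5   7. ]
 [495.   17.    7. ]]
```

View pics/p3.png

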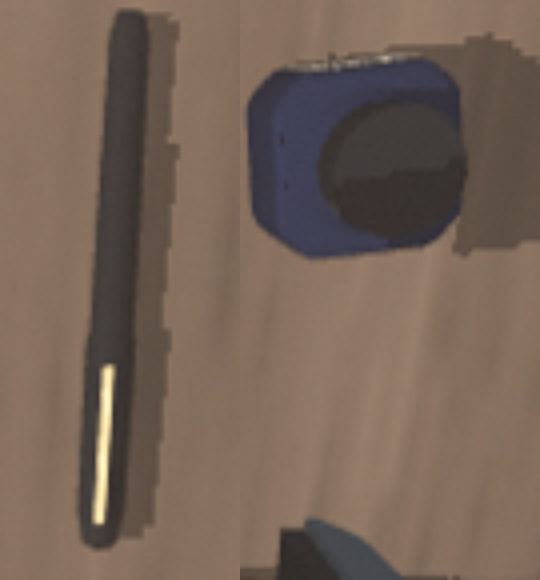

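```bash
python3 - <<'E'
from h import *
plan([348.5,-275.2,60],92,g=50)
E
```

```text
t 3.4 pos [ 454.6 -267.6  192.4] yaw 94.9 n 4 grip 90.9 F [-0.   0.9  0.5] j [-0.65  0.35  1.58  0.    1.22 -2.3 ]
[[0.01,0.0,0.13,0.01,-0.53,0.66,50],[0.01,0.0,0.13,0.0,-0.53,0.66,50],[0.01,0.0,0.13,-0.01,-0.53,0.66,50],[0.01,0.0,0.13,-0.01,-0.53,0.66,50]]
```

>>> servo_tool(
  motion=[
    [[0,0,0.13,0.01,-0.53,0.66,50],[0,0,0.13,0,-0.53,0.66,50],[0,0,0.13,-0.01,-0.53,0.66,50],[0,0,0.13,-0.01,-0.53,0.66,50],[0,0,0,0,0,0,50]],
  ],
)

```text
time: 3.9
tool_pos: [353.0, -272.6, 58.7]
ee_rot: [0.692, 0.722, 0.003, 0.006]
force: [-0.2, 0.4, 0.2]
gripper_width: 53.9
```

>>> servo_tool(
  motion=[
    [[0,0,0,0,0,0,50],[0,0,0,0,0,0,50]],
  ],
)

```text
time: 4.1
tool_pos: [354.6, -272.2, 59.5]
ee_rot: [0.692, 0.722, 0.003, 0.007]
force: [0.3, 0.3, 0.7]
gripper_width: 50.0
```

```bash
python3 - <<'E'
from h import *
plan([348.5,-275.2,10],92,g=50,nmin=3)
cap('wrist','w4.png')
E
```

```text
t 4.1 pos [ 354.6 -272.2   59.5] yaw 92.5 n 3 grip 50.0 F [0.3 0.3 0.7] j [-0.79  0.43  1.93  0.01  0.77 -2.41]
[[0.04,0.02,0.03,-0.02,-0.05,0.33,50],[0.04,0.02,0.03,-0.02,-0.04,0.33,50],[0.04,0.02,0.03,-0.02,-0.04,0.33,50]]
```

View pics/w4.png

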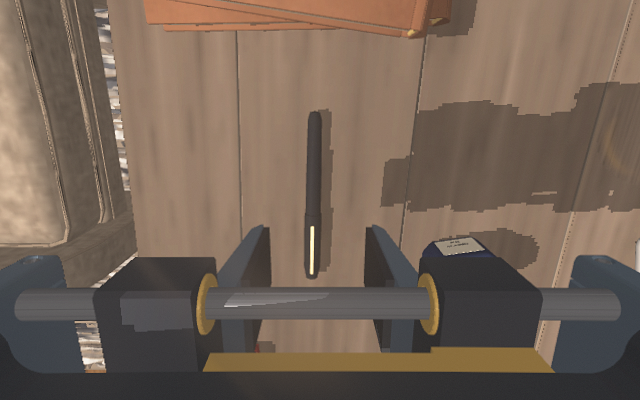

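The pen runs from (315,111) to (311,280), roughly parallel to the fingers and between them.

```bash
python3 - <<'E'
from h import *
c=cap('wrist'); P=ray(c,[(315,110.5),(311,280.5)],7); print(P.round(1),P.mean(0).round(1),np.linalg.norm(P[1]-P[0]),np.degrees(np.arctan2(*(P[1]-P[0])[[1,0]])))
plan([348.5,-275.2,10],92,g=50,nmin=3)
E
```

```text
[[ 283.9 -277.7    7. ]
 [ 417.7 -275.3    7. ]] [ 350.8 -276.5    7. ] 133.83565545856854 1.0256762586448964
t 4.2 pos [ 355.1 -272.7   59.8] yaw 92.5 n 3 grip 50.0 F [-0.6 -0.2  0.1] j [-0.79  0.43  1.93  0.01  0.77 -2.41]
[[0.05,0.02,0.03,-0.01,-0.05,0.33,50],[0.05,0.02,0.03,-0.01,-0.05,0.33,50],[0.05,0.02,0.03,-0.01,-0.05,0.33,50]]
```

>>> servo_tool(
  motion=[
    [[0.05,0.02,0.05,-0.02,-0.03,0.3,50],[0.05,0.02,0.05,-0.02,-0.03,0.3,50],[0.05,0.02,0.05,-0.02,-0.03,0.3,50],[0,0,0,0,0,0,50],[0,0,0,0,0,0,50]],
  ],
)

```text
time: 4.7
tool_pos: [357.3, -278.9, 17.5]
ee_rot: [0.696, 0.718, -0.001, 0.005]
force: [-0.2, -0.3, 0.2]
gripper_width: 50.2
```

```bash
python3 - <<'E'
from h import *
plan([350.5,-276,10],91.5,g=50)
E
```

```text
t 4.7 pos [ 357.3 -278.9   17.5] yaw 91.8 n 1 grip 50.2 F [-0.2 -0.3  0.2] j [-0.79  0.52  1.95 -0.    0.66 -2.39]
[[0.06,0.09,0.06,0.06,-0.13,0.15,50]]
```

>>> servo_tool(
  motion=[
    [[0.05,0.08,0.05,0.05,-0.13,0.14,50],[0,0,0,0,0,0,50],[0,0,0,0,0,0,50]],
  ],
)

```text
time: 5.0
tool_pos: [351.4, -277.1, 11.7]
ee_rot: [0.697, 0.717, 0.0, 0.002]
force: [0.5, 0.2, 0.2]
gripper_width: 50.1
```

```bash
python3 - <<'E'
from h import *
plan([350.5,-276,10],91.5,g=50)
E
```

```text
t 5.0 pos [ 351.4 -277.1   11.7] yaw 91.6 n 1 grip 50.1 F [0.5 0.2 0.2] j [-0.8   0.53  1.96  0.    0.65 -2.4 ]
[[0.03,0.02,0.01,0.02,-0.02,0.03,50]]
```

Close enough, so I'll close on the pen.

>>> servo_tool(
  motion=[
    [[0,0,0,0.02,0,0.03,8],[0,0,0,0,0,0,8],[0,0,0,0,0,0,8],[0,0,0,0,0,0,8],[0,0,0,0,0,0,8]],
  ],
  force=15,
)

```text
time: 5.5
tool_pos: [351.6, -276.3, 10.7]
ee_rot: [0.697, 0.717, 0.0, 0.002]
force: [-0.1, -0.9, -0.5]
gripper_width: 12.7
```

>>> servo_tool(
  motion=[
    [[0,0,0,0,0,0,8],[0,0,0,0,0,-0.5,8],[0,0,0,0,0,-0.7,8],[0,0,0,0,0,-0.7,8],[0,0,0,0,0,0,8]],
  ],
)

```text
time: 6.0
tool_pos: [350.7, -275.5, 108.3]
ee_rot: [0.697, 0.717, 0.0, 0.001]
force: [0.9, 0.2, -0.7]
gripper_width: 8.0
```

```bash
python3 - <<'E'
from h import *
plan([562.4,-166.5,110],2,g=8)
cap('wrist','w5.png')
E
```

```text
t 6.0 pos [ 350.7 -275.5  108.3] yaw 91.6 n 16 grip 8.0 F [ 0.9  0.2 -0.7] j [-0.8   0.35  1.87  0.    0.92 -2.4 ]
[[0.0,0.0,0.98,0.13,0.27,0.0,8],[0.0,0.0,0.98,0.15,0.25,0.0,8],[0.0,0.0,0.98,0.18,0.24,0.0,8],[0.0,0.0,0.98,0.2,0.22,0.0,8],[0.0,0.0,0.98,0.22,0.2,0.0,8]]
[[0.0,0.0,0.98,0.24,0.18,0.0,8],[0.0,0.0,0.98,0.26,0.15,0.0,8],[0.0,0.0,0.98,0.27,0.13,0.0,8],[0.0,0.0,0.98,0.28,0.1,0.0,8],[0.0,0.0,0.98,0.29,0.07,0.0,8]]
[[0.0,0.0,0.98,0.29,0.04,0.0,8],[0.0,0.0,0.98,0.3,0.01,0.0,8],[0.0,0.0,0.98,0.3,-0.01,0.0,8],[0.0,0.0,0.98,0.29,-0.04,0.0,8],[0.0,0.0,0.98,0.29,-0.07,0.0,8]]
[[0.0,0.0,0.98,0.28,-0.1,0.0,8]]
```

View pics/w5.png

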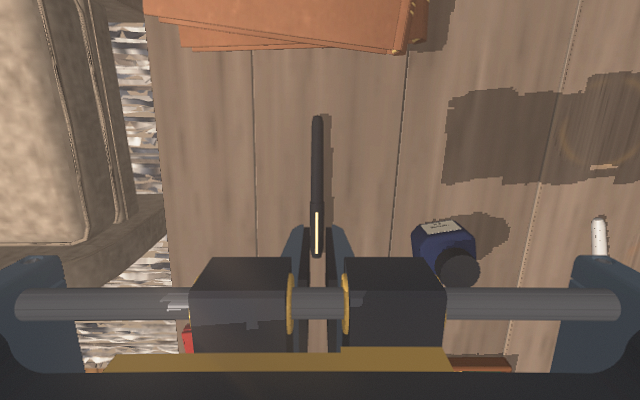

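The lift failed. The fingers shut to 8 mm and the pen stayed on the desk, from (317,115) to (317,258). I'll measure it again and grip lower and harder.

```bash
python3 - <<'E'
from h import *
c=cap('wrist'); P=ray(c,[(317.5,115),(317.3,258.5)],7); print(P.round(1),P.mean(0).round(1),np.linalg.norm(P[1]-P[0]),np.degrees(np.arctan2(*(P[1]-P[0])[[1,0]])))
plan([350.5,-276,14],91.5,g=50)
E
```

```text
[[ 283.1 -276.5    7. ]
 [ 414.3 -273.     7. ]] [ 348.7 -274.8    7. ] 131.32890204697813 1.5421684059124268
t 6.1 pos [ 349.5 -274.3  105.5] yaw 91.6 n 3 grip 8.0 F [-1.2 -0.1 -1.3] j [-0.8   0.36  1.87  0.    0.92 -2.4 ]
[[0.0,-0.01,0.0,-0.01,0.01,0.61,50],[0.0,-0.01,0.0,-0.01,0.01,0.61,50],[0.0,-0.01,0.0,-0.01,0.01,0.61,50]]
```

>>> servo_tool(
  motion=[
    [[0,0,0,0,0,0,40],[0,0,0,0,0,0.5,40],[0,0,0,0,0,0.5,40],[0,0,0,0,0,0.5,40],[0,0,0,0,0,0.2,40]],
  ],
)

```text
time: 6.6
tool_pos: [348.2, -272.9, 14.8]
ee_rot: [0.697, 0.717, 0.0, -0.003]
force: [1.5, -0.3, 0.6]
gripper_width: 39.7
```

>>> servo_tool(
  motion=[
    [[0,0,0,0,0,0,40],[0,0,0,0,0,0,40]],
  ],
)

```text
time: 6.8
tool_pos: [346.5, -271.2, 12.2]
ee_rot: [0.697, 0.717, 0.001, -0.006]
force: [-0.2, 0.4, 1.3]
gripper_width: 40.0
```

```bash
python3 - <<'E'
from h import *
plan([349.5,-275.5,8.5],91.5,g=40)
E
```

```text
t 6.8 pos [ 346.5 -271.2   12.2] yaw 91.6 n 1 grip 40.0 F [-0.2  0.4  1.3] j [-0.8   0.53  1.96  0.    0.66 -2.4 ]
[[-0.07,-0.09,0.01,-0.09,0.06,0.07,40]]
```

>>> servo_tool(
  motion=[
    [[-0.07,-0.09,0,-0.09,0.06,0.07,40],[0,0,0,0,0,0,40],[0,0,0,0,0,0,40]],
  ],
)

```text
time: 7.1
tool_pos: [350.3, -276.4, 9.1]
ee_rot: [0.697, 0.717, -0.0, 0.001]
force: [0.1, 0.7, 0.2]
gripper_width: 39.8
```

```bash
python3 - <<'E'
from h import *
plan([349.5,-275.5,8.5],91.5,g=40)
E
```

```text
t 7.1 pos [ 350.3 -276.4    9.1] yaw 91.6 n 1 grip 39.8 F [0.1 0.7 0.2] j [-0.8   0.54  1.96 -0.    0.64 -2.4 ]
[[0.01,0.01,0.01,0.02,-0.01,0.01,40]]
```

>>> servo_tool(
  motion=[
    [[0,0,0,0.01,0,0.02,5],[0,0,0,0,0,0,5],[0,0,0,0,0,0,5],[0,0,0,0,0,0,5],[0,0,0,0,0,0,5]],
  ],
  force=30,
)

```text
time: 7.6
tool_pos: [350.7, -276.3, 9.0]
ee_rot: [0.697, 0.717, -0.0, 0.002]
force: [0.9, -0.1, -0.6]
gripper_width: 5.6
```

>>> servo_tool(
  motion=[
    [[0,0,0,0,0,0,5],[0,0,0,0,0,-0.1,5],[0,0,0,0,0,-0.2,5],[0,0,0,0,0,-0.3,5],[0,0,0,0,0,-0.3,5]],
  ],
)

```text
time: 8.1
tool_pos: [349.7, -275.2, 55.7]
ee_rot: [0.697, 0.717, -0.0, 0.0]
force: [-0.1, 0.6, -0.9]
gripper_width: 4.7
```

```bash
python3 - <<'E'
from h import *
print(get_obs()['gripper_width'])
c=cap('wrist','w6.png')
print(proj(c,[[350,-275.5,8],[350,-275.5,48]]))
cv2.imwrite('pics/w6c.png',cv2.resize(c['pixels'][80:350,200:440,::-1],None,fx=2.2,fy=2.2))
c=cap('top');cv2.imwrite('pics/t6c.png',cv2.resize(c['pixels'][190:290,370:480,::-1],None,fx=5,fy=5))
E
```

```text
4.704066976744714
[[316.97961328 210.67319898]
 [316.91410887 229.75930557]]
```

View pics/w6c.png

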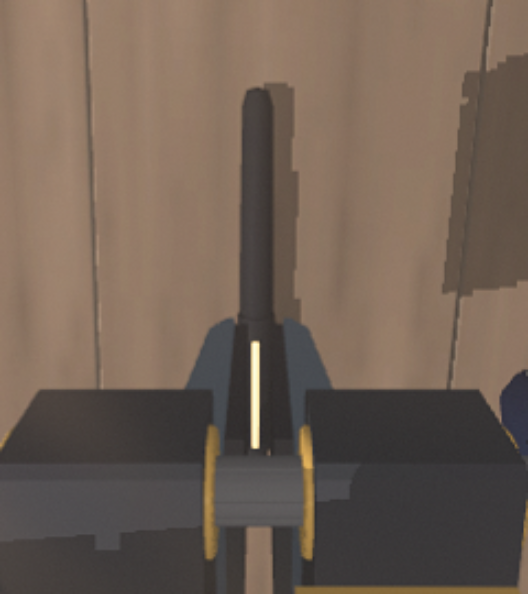

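View pics/t6c.png

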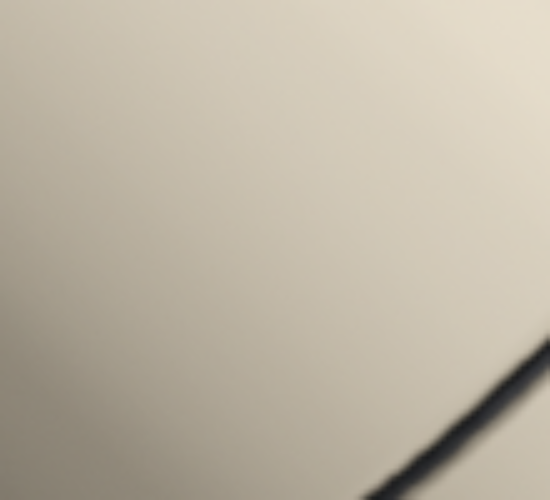

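```bash
python3 - <<'E'
from h import *
c=cap('wrist'); 
for z in (7,30,54): print(z,proj(c,[[284,-276.5,z],[350,-275,z],[416,-273.5,z]]).round(0).tolist())
print(c['pixels'][300:400:8,317].tolist())
E
```

```text
7 [[320.0, 118.0], [319.0, 209.0], [318.0, 287.0]]
30 [[320.0, 120.0], [319.0, 219.0], [318.0, 303.0]]
54 [[320.0, 123.0], [319.0, 231.0], [319.0, 323.0]]
[[95, 91, 91], [89, 86, 86], [91, 88, 88], [143, 119, 101], [141, 117, 99], [135, 110, 93], [137, 112, 94], [131, 106, 63], [129, 103, 59], [54, 50, 49], [57, 53, 50], [55, 51, 49], [53, 51, 50]]
```

The pen is still on the desk, and both times the fingers closed without touching it. I'll go down with the fingers open and look.

>>> servo_tool(
  motion=[
    [[0,0,0,0,0,0,40],[0,0,0,0,0,0,40],[0,0,0,0,0,0,40],[0,0,0,0,0,0.45,40],[0,0,0,0,0,0.35,40]],
  ],
)

```text
time: 8.75
tool_pos: [350.9, -276.5, 15.1]
ee_rot: [0.697, 0.717, -0.0, 0.003]
force: [-0.1, 0.2, 0.5]
gripper_width: 39.5
```

>>> servo_tool(
  motion=[
    [[0,0,0,0,0,0,40],[0,0,0,0,0,0,40]],
  ],
)

```text
time: 8.95
tool_pos: [349.8, -275.4, 13.4]
ee_rot: [0.697, 0.717, -0.0, 0.0]
force: [-0.3, -0.3, -0.2]
gripper_width: 39.9
```

```bash
python3 - <<'E'
from h import *
plan([349.5,-275.5,8.5],91.5,g=40)
c=cap('wrist','w7.png')
print(proj(c,[[284,-276.5,7],[350,-275,7],[416,-273.5,7]]))
cv2.imwrite('pics/w7c.png',cv2.resize(c['pixels'][80:370,180:460,::-1],None,fx=2,fy=2))
c=cap('scene');uv=proj(c,[350,-275,10]);print(uv)
cv2.imwrite('pics/s7c.png',cv2.resize(c['pixels'][140:260,330:480,::-1],None,fx=4,fy=4))
E
```

```text
t 8.9 pos [ 349.8 -275.4   13.4] yaw 91.6 n 1 grip 39.9 F [-0.3 -0.3 -0.2] j [-0.8   0.53  1.96 -0.    0.65 -2.4 ]
[[0.0,0.01,0.01,0.0,-0.01,0.1,40]]
[[318.58296484 123.78611925]
 [317.92845633 230.38237257]
 [317.37706464 320.6326931 ]]
[[401.06953106 186.85181324]]
```

View pics/w7c.png

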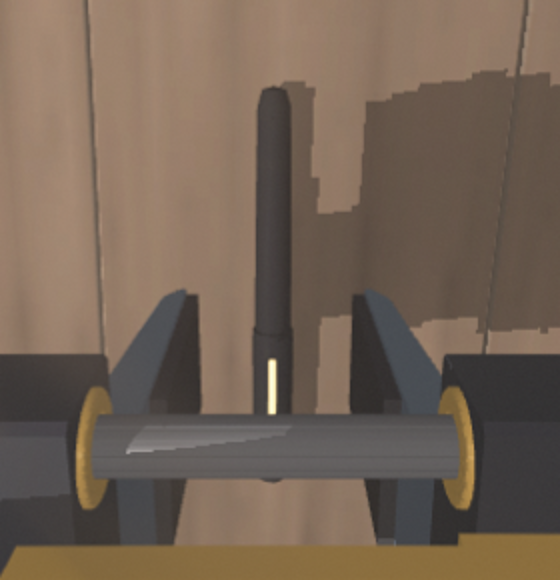

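View pics/s7c.png

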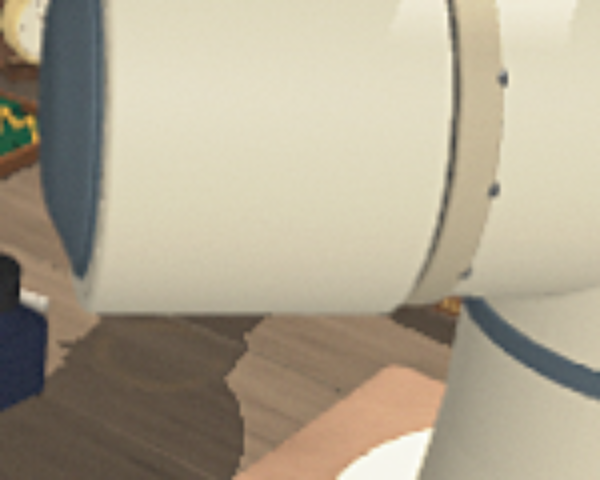

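```bash
python3 - <<'E'
from h import *
c=cap('wrist'); p,m,o=state(); w=o['gripper_width']/2
for t in (8,0,-8,-11,-15,-20):
  for dx in (16,-16): print(t,dx,proj(c,[p+m@np.array([s*w,dx,t]) for s in(-1,1)]).round(0).tolist())
print(o['gripper_width'])
hsv=c['pixels'][215:240,262:290]
cv2.imwrite('pics/w8c.png',cv2.resize(c['pixels'][200:330,240:400,::-1],None,fx=4.5,fy=4.5,interpolation=cv2.INTER_CUBIC))
E
```

```text
8 16 [[286.0, 253.0], [348.0, 253.0]]
8 -16 [[285.0, 205.0], [349.0, 205.0]]
0 16 [[285.0, 258.0], [349.0, 258.0]]
0 -16 [[284.0, 209.0], [350.0, 209.0]]
-8 16 [[284.0, 264.0], [350.0, 264.0]]
-8 -16 [[283.0, 213.0], [352.0, 213.0]]
-11 16 [[284.0, 266.0], [351.0, 266.0]]
-11 -16 [[282.0, 215.0], [352.0, 215.0]]
-15 16 [[283.0, 269.0], [351.0, 269.0]]
-15 -16 [[281.0, 217.0], [353.0, 217.0]]
-20 16 [[282.0, 273.0], [352.0, 273.0]]
-20 -16 [[280.0, 220.0], [354.0, 220.0]]
40.118645556320736
```

View pics/w8c.png

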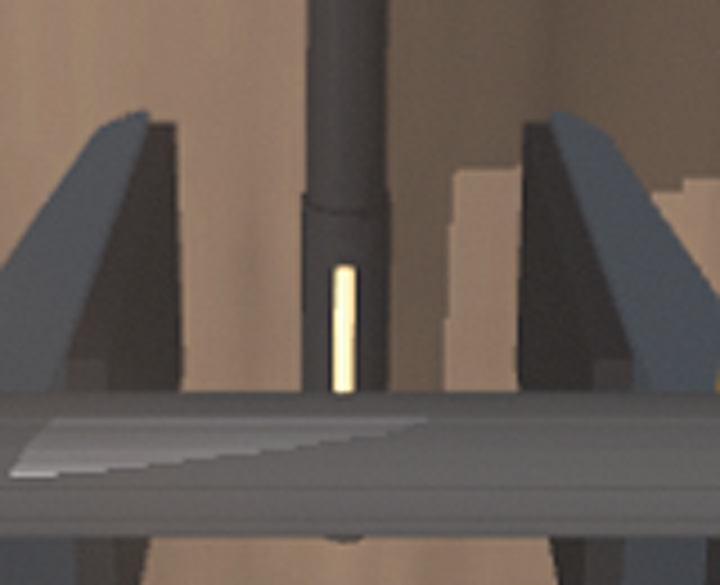

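```bash
python3 - <<'E'
from h import *
c=cap('scene'); p=np.array([201.2,591.6,183.9]); m=R.from_quat([8.13002111e-01,5.82260560e-01,-3.93213990e-04,2.30001082e-04]).as_matrix()
for t in (8,0,-11,-31,-71):
    print(t,proj(c,[p+m@np.array([s*(45.6),dy,t]) for s in(-1,1) for dy in (-16,16)]).round(0).tolist())
im=cv2.imread('pics/scene0.png'); cv2.imwrite('pics/s0c.png',cv2.resize(im[100:400,0:200],None,fx=2,fy=2))
w=cap('wrist'); print(np.round(imaging.capture('wrist')['mount'],2), r.tip_reach)
print([a for a in dir(r) if not a.startswith('_')])
E
```

```text
8 [[147.0, 328.0], [144.0, 309.0], [53.0, 357.0], [56.0, 335.0]]
0 [[146.0, 323.0], [143.0, 304.0], [51.0, 351.0], [53.0, 329.0]]
-11 [[144.0, 315.0], [141.0, 297.0], [47.0, 343.0], [50.0, 322.0]]
-31 [[140.0, 301.0], [137.0, 283.0], [40.0, 329.0], [44.0, 307.0]]
-71 [[131.0, 270.0], [129.0, 253.0], [26.0, 297.0], [31.0, 276.0]]
[[ 1.0000e+00  0.0000e+00  0.0000e+00 -1.2000e-01]
 [-0.0000e+00  9.6000e-01  2.8000e-01 -7.8770e+01]
 [ 0.0000e+00 -2.8000e-01  9.6000e-01 -1.9995e+02]
 [ 0.0000e+00  0.0000e+00  0.0000e+00  1.0000e+00]] 8.0
['Unreachable', 'finish_job', 'tip_reach']
```

View pics/s0c.png

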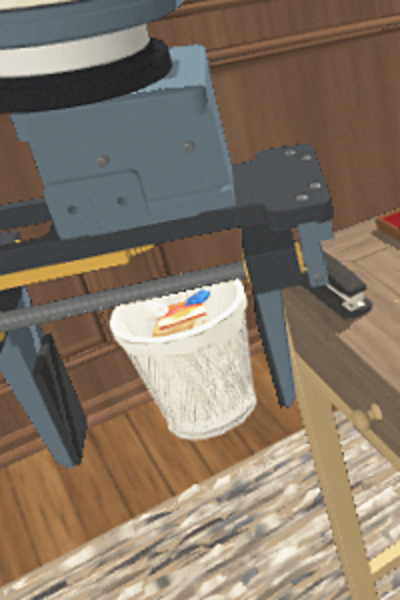

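```bash
python3 - <<'E'
from h import *
c=cap('wrist'); mt=np.array(imaging.capture('wrist')['mount'])
def tool(uvL,uvR,w):
    q=cv2.undistortPoints(np.array([uvL,uvR],float).reshape(-1,1,2),c['K'],c['D']).reshape(-1,2)
    d=w/(q[1,0]-q[0,0]); P=np.c_[q,np.ones(2)]*d
    return (P@mt[:3,:3].T+mt[:3,3]).round(1).tolist()
print(tool((279.3,227.3),(356,227.3),40.1))
print(tool((231,228),(404,228),91.2))
# scene cam: left finger visible tip corners, assume tool x = +45.6(pad) -> ray intersect plane of tool x
s=cap('scene'); p=np.array([201.2,591.6,183.9]); m=R.from_quat([8.13002111e-01,5.82260560e-01,-3.93213990e-04,2.30001082e-04]).as_matrix()
for uv,xs in [((43.5,315),45.6),((37.5,333.5),45.6+5),((146,302),-45.6-6)]:
    q=cv2.undistortPoints(np.array(uv,float).reshape(-1,1,2),s['K'],s['D']).reshape(2); d=s['Rw']@np.array([*q,1]); d=m.T@d; o=m.T@(s['C']-p); t=(xs-o[0])/d[0]; print(uv,(o+t*d).round(1))
E
```

```text
[[-19.9, -15.2, -29.3], [20.2, -15.2, -29.3]]
[[-45.5, -14.2, -27.8], [45.7, -14.3, -27.8]]
(43.5, 315) [ 45.6   6.4 -29. ]
(37.5, 333.5) [ 50.6 -13.1 -24. ]
(146, 302) [-51.6 -21.9 -32.3]
```

The reported tip doesn't match what I see. The wrist and scene views both put the fingertips about 29 mm behind the reported TCP, not 8 mm ahead. That explains the empty closes, so I'll go by the measured tip: tip z ≈ tool z + 29, approaching slowly and watching the force.

>>> servo_tool(
  motion=[
    [[0,0,0,0,0,0.3,40],[0,0,0,0,0,0.2,40],[0,0,0,0,0,0,40],[0,0,0,0,0,0,40],[0,0,0,0,0,0,40]],
  ],
)

```text
time: 9.9
tool_pos: [350.6, -276.1, -11.3]
ee_rot: [0.697, 0.717, -0.0, 0.002]
force: [-1.0, -0.5, 1.0]
gripper_width: 39.8
```

```bash
python3 - <<'E'
from h import *
plan([349.5,-275.5,-24],91.5,g=40)
c=cap('wrist','w9.png')
cv2.imwrite('pics/w9c.png',cv2.resize(c['pixels'][100:340,180:460,::-1],None,fx=2.4,fy=2.4))
E
```

```text
t 9.9 pos [ 350.6 -276.1  -11.3] yaw 91.6 n 1 grip 39.8 F [-1.  -0.5  1. ] j [-0.8   0.58  1.98 -0.    0.58 -2.4 ]
[[0.02,0.03,0.01,0.01,-0.02,0.25,40]]
```

View pics/w9c.png

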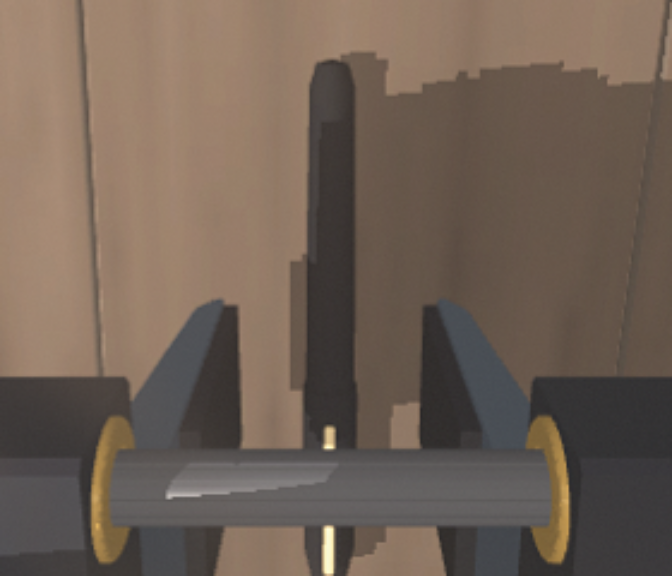

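>>> servo_tool(
  motion=[
    [[0,0,0,0,0,0.22,40],[0,0,0,0,0,0,40],[0,0,0,0,0,0,40]],
  ],
)

```text
time: 10.25
tool_pos: [350.9, -276.5, -22.6]
ee_rot: [0.697, 0.717, -0.0, 0.002]
force: [0.3, 0.2, 1.1]
gripper_width: 40.0
```

```bash
python3 - <<'E'
from h import *
plan([350,-275.5,-27],91.5,g=40)
c=cap('wrist','w10.png')
cv2.imwrite('pics/w10c.png',cv2.resize(c['pixels'][100:340,180:460,::-1],None,fx=2.4,fy=2.4))
E
```

```text
t 10.2 pos [ 350.9 -276.5  -22.6] yaw 91.6 n 1 grip 40.0 F [0.3 0.2 1.1] j [-0.8   0.6   1.98 -0.    0.55 -2.4 ]
[[0.03,0.04,0.01,0.02,-0.02,0.09,40]]
```

View pics/w10c.png

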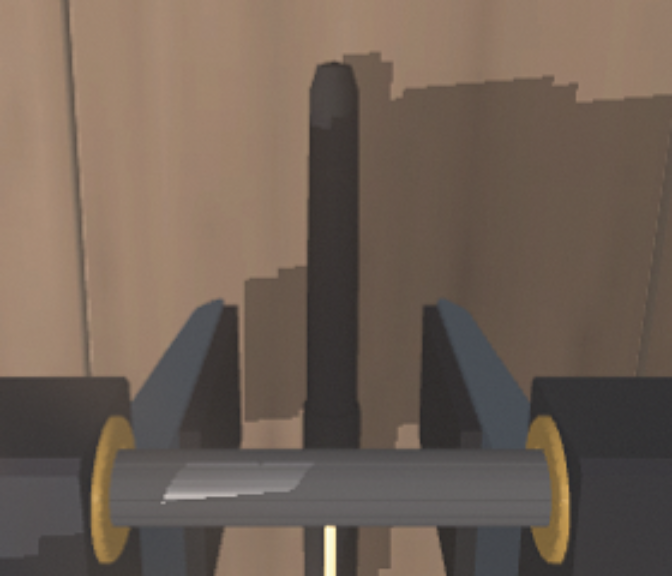

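>>> servo_tool(
  motion=[
    [[0,0,0,0.01,0,0.07,40],[0,0,0,0,0,0,40],[0,0,0,0,0,0,8],[0,0,0,0,0,0,8],[0,0,0,0,0,0,8]],
  ],
  force=15,
)

```text
time: 10.8
tool_pos: [351.0, -276.0, -26.3]
ee_rot: [0.697, 0.717, -0.0, 0.002]
force: [0.4, -1.0, 0.5]
gripper_width: 18.6
```

>>> servo_tool(
  motion=[
    [[0,0,0,0,0,0,8],[0,0,0,0,0,0,8],[0,0,0,0,0,0,8]],
  ],
)

```text
time: 11.1
tool_pos: [351.1, -276.1, -26.1]
ee_rot: [0.697, 0.717, -0.0, 0.003]
force: [-0.3, -0.1, -0.6]
gripper_width: 12.2
```

>>> servo_tool(
  motion=[
    [[0,0,0,0,0,-0.2,8],[0,0,0,0,0,-0.4,8],[0,0,0,0,0,-0.6,8],[0,0,0,0,0,-0.6,8],[0,0,0,0,0,0,8]],
  ],
)

```text
time: 11.6
tool_pos: [350.1, -275.1, 68.9]
ee_rot: [0.697, 0.717, -0.0, 0.001]
force: [0.0, 0.3, -0.7]
gripper_width: 12.3
```

```bash
python3 - <<'E'
from h import *
plan([562.4,-166.5,70],2,g=8)
c=cap('wrist','w11.png')
E
```

```text
t 11.6 pos [ 350.1 -275.1   68.9] yaw 91.6 n 16 grip 12.3 F [ 0.   0.3 -0.7] j [-0.8   0.42  1.91 -0.    0.81 -2.4 ]
[[0.0,0.0,0.98,0.13,0.27,0.0,8],[0.0,0.0,0.98,0.15,0.26,0.0,8],[0.0,0.0,0.98,0.18,0.24,0.0,8],[0.0,0.0,0.98,0.2,0.22,0.0,8],[0.0,0.0,0.98,0.22,0.2,0.0,8]]
[[0.0,0.0,0.98,0.24,0.18,0.0,8],[0.0,0.0,0.98,0.26,0.15,0.0,8],[0.0,0.0,0.98,0.27,0.13,0.0,8],[0.0,0.0,0.98,0.28,0.1,0.0,8],[0.0,0.0,0.98,0.29,0.07,0.0,8]]
[[0.0,0.0,0.98,0.29,0.04,0.0,8],[0.0,0.0,0.98,0.3,0.02,0.0,8],[0.0,0.0,0.98,0.3,-0.01,0.0,8],[0.0,0.0,0.98,0.29,-0.04,0.0,8],[0.0,0.0,0.98,0.29,-0.07,0.0,8]]
[[0.0,0.0,0.98,0.28,-0.1,0.0,8]]
```

View pics/w11.png

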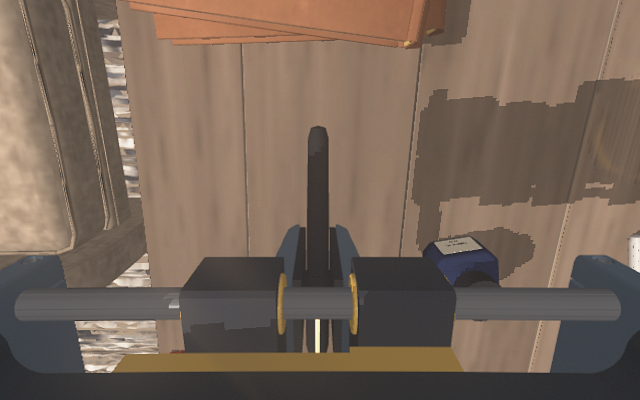

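>>> servo_tool(
  motion=[
    [[0,0,0.98,0.13,0.27,0,8],[0,0,0.98,0.15,0.26,0,8],[0,0,0.98,0.18,0.24,0,8],[0,0,0.98,0.2,0.22,0,8],[0,0,0.98,0.22,0.2,0,8]],
  ],
)

```text
time: 12.15
tool_pos: [415.7, -239.4, 65.9]
ee_rot: [0.855, 0.518, -0.001, -0.001]
force: [0.9, -0.7, -2.0]
gripper_width: 12.2
```

>>> servo_tool(
  motion=[
    [[0,0,0.98,0.24,0.18,0,8],[0,0,0.98,0.26,0.15,0,8],[0,0,0.98,0.27,0.13,0,8],[0,0,0.98,0.28,0.1,0,8],[0,0,0.98,0.29,0.07,0,8]],
  ],
)

```text
time: 12.65
tool_pos: [483.2, -203.7, 61.9]
ee_rot: [0.959, 0.285, -0.003, -0.003]
force: [1.2, -0.3, -0.9]
gripper_width: 12.0
```

>>> servo_tool(
  motion=[
    [[0,0,0.98,0.29,0.04,0,8],[0,0,0.98,0.3,0.02,0,8],[0,0,0.98,0.3,-0.01,0,8],[0,0,0.98,0.29,-0.04,0,8],[0,0,0.98,0.29,-0.07,0,8]],
  ],
)

```text
time: 13.15
tool_pos: [550.7, -170.7, 57.0]
ee_rot: [0.999, 0.034, -0.008, -0.004]
force: [-0.0, 0.8, -0.8]
gripper_width: 11.9
```

>>> servo_tool(
  motion=[
    [[0,0,0.9,0.28,-0.1,0,8],[0,0,0,0,0,0,8],[0,0,0,0,0,0,8]],
  ],
)

```text
time: 13.45
tool_pos: [564.4, -163.2, 54.2]
ee_rot: [1.0, -0.013, -0.009, -0.005]
force: [0.1, -0.3, -0.4]
gripper_width: 12.0
```

```bash
python3 - <<'E'
from h import *
plan([562.4,-166.5,30],2,g=8)
c=cap('wrist','w12.png')
p,m,o=state()
q=(ray(c,(318,126),p[2]+33.5)[0]-p)@m; print(q)
E
```

```text
t 13.4 pos [ 564.4 -163.2   54.2] yaw -1.5 n 1 grip 12.0 F [ 0.1 -0.3 -0.4] j [-0.38  0.6   1.56  0.    1.   -0.36]
[[-0.1,0.19,-0.61,-0.03,0.07,0.48,8]]
[  1.00041459 -67.78035073 -32.91389889]
```

View pics/w12.png

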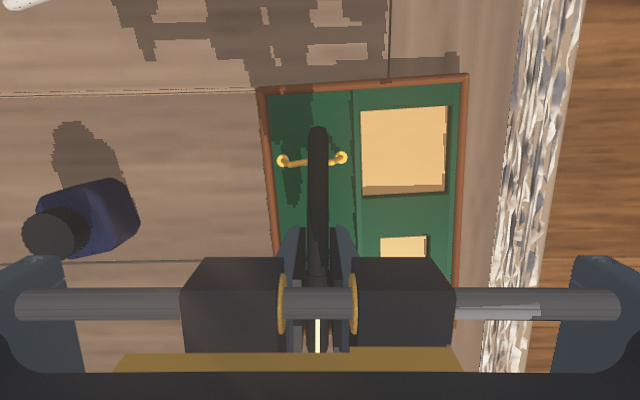

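```bash
python3 - <<'E'
from h import *
c=cap('wrist')
wells(c)
cv2.imwrite('pics/w13c.png',cv2.resize(c['pixels'][65:265,250:475,::-1],None,fx=3,fy=3,interpolation=cv2.INTER_CUBIC))
for z in (6,8): print(z,ray(c,[(283,161),(341,157)],z).round(1).tolist())
E
```

```text
[ 361  106   85   80 6327] [402.9 146.2] [ 626.1 -116.1]
[380 236  46  21 865] [402.5 246.5] [ 628.9 -192.7]
6 [[540.5, -124.7, 6.0], [582.3, -122.8, 6.0]]
8 [[540.7, -124.4, 8.0], [582.2, -122.5, 8.0]]
```

View pics/w13c.png

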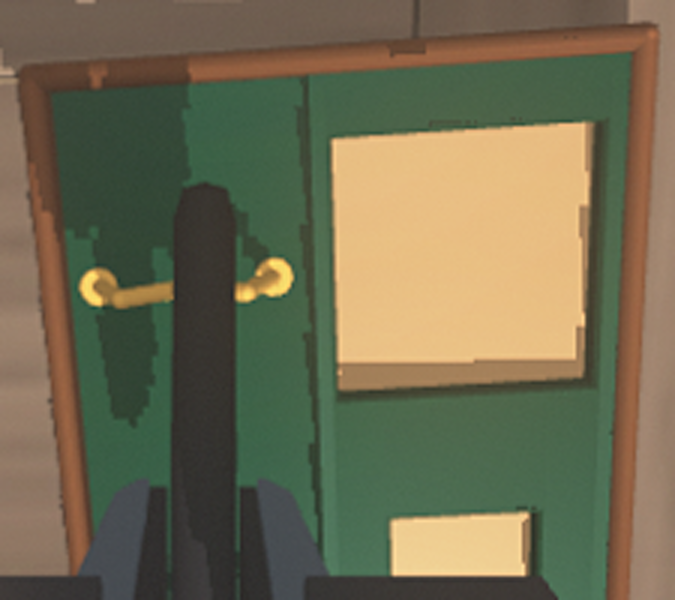

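```bash
python3 - <<'E'
from h import *
plan([562.5,-168.5,20],2,g=8)
E
```

```text
t 13.6 pos [ 564.3 -163.4   54.4] yaw -1.5 n 1 grip 12.3 F [-0.  -0.6  0.3] j [-0.38  0.6   1.56  0.    1.   -0.36]
[[-0.09,0.18,-0.62,-0.02,0.11,0.69,8]]
```

>>> servo_tool(
  motion=[
    [[-0.05,0.09,-0.31,-0.01,0.06,0.35,8],[-0.05,0.09,-0.31,-0.01,0.06,0.35,8],[0,0,0,0,0,0,8],[0,0,0,0,0,0,8]],
  ],
)

```text
time: 13.95
tool_pos: [560.9, -170.4, 19.2]
ee_rot: [1.0, 0.02, -0.0, 0.0]
force: [0.5, -1.2, -0.3]
gripper_width: 12.3
```

```bash
python3 - <<'E'
from h import *
plan([562.5,-168.5,-5],2,g=8)
E
```

```text
t 13.9 pos [ 560.9 -170.4   19.2] yaw 2.3 n 1 grip 12.3 F [ 0.5 -1.2 -0.3] j [-0.4   0.64  1.61 -0.    0.89 -0.44]
[[0.01,0.0,0.05,0.03,-0.04,0.48,8]]
```

>>> servo_tool(
  motion=[
    [[0,0,0,0.02,-0.02,0.25,8],[0,0,0,0.01,-0.02,0.2,8],[0,0,0,0,0,0,8],[0,0,0,0,0,0,8]],
  ],
)

```text
time: 14.35
tool_pos: [563.0, -168.5, -3.7]
ee_rot: [1.0, 0.019, 0.0, 0.001]
force: [-1.0, 0.5, -1.0]
gripper_width: 12.5
```

```bash
python3 - <<'E'
from h import *
plan([562.5,-168.5,-5],2,g=8)
c=cap('wrist')
cv2.imwrite('pics/w14c.png',cv2.resize(c['pixels'][65:265,200:425,::-1],None,fx=3,fy=3,interpolation=cv2.INTER_CUBIC))
E
```

```text
t 14.3 pos [ 563.  -168.5   -3.7] yaw 2.2 n 1 grip 12.5 F [-1.   0.5 -1. ] j [-0.39  0.68  1.62 -0.    0.85 -0.43]
[[0.01,-0.01,0.04,-0.01,0.0,0.03,8]]
```

View pics/w14c.png

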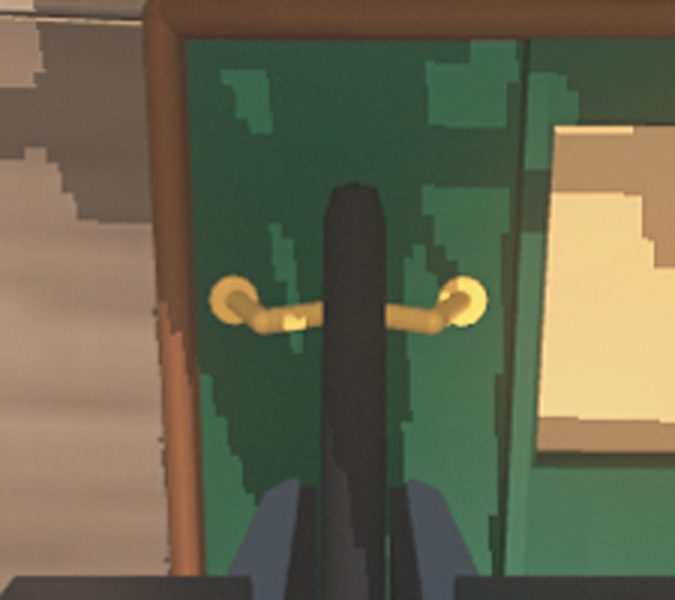

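```bash
python3 - <<'E'
from h import *
c=cap('wrist')
e=ray(c,(200+355/3,65+184/3),27)[0]; w=ray(c,(200+348/3,65+322/3),27)[0]; print(e,w)
E
```

```text
[ 561.51779469 -101.09353526   27.        ] [ 561.26240566 -123.39347503   27.        ]
```

>>> servo_tool(
  motion=[
    [[0,0,0,0,0,0.04,8],[0,0,0,0,0,0,20],[0,0,0,0,0,0,34],[0,0,0,0,0,0,34],[0,0,0,0,0,0,34]],
  ],
)

```text
time: 14.95
tool_pos: [563.7, -168.8, -4.8]
ee_rot: [1.0, 0.019, 0.001, 0.001]
force: [-0.1, -0.5, 0.2]
gripper_width: 33.8
```

>>> servo_tool(
  motion=[
    [[0,0,0,0,0,-0.4,34],[0,0,0,0,0,-0.8,34],[0,0,0,0,0,-0.8,34],[0,0,0,0,0,-0.5,34],[0,0,0,0,0,0,60]],
  ],
)

```text
time: 15.45
tool_pos: [562.7, -168.4, 124.2]
ee_rot: [1.0, 0.019, 0.0, 0.001]
force: [-0.1, 0.3, -0.4]
gripper_width: 39.3
```

```bash
python3 - <<'E'
from h import *
p,m,o=state();print(p)
c=cap('wrist')
cv2.imwrite('pics/w15.png',c['pixels'][:,:,::-1])
E
```

```text
[ 562.66663823 -168.35631309  124.20388186]
```

View pics/w15.png

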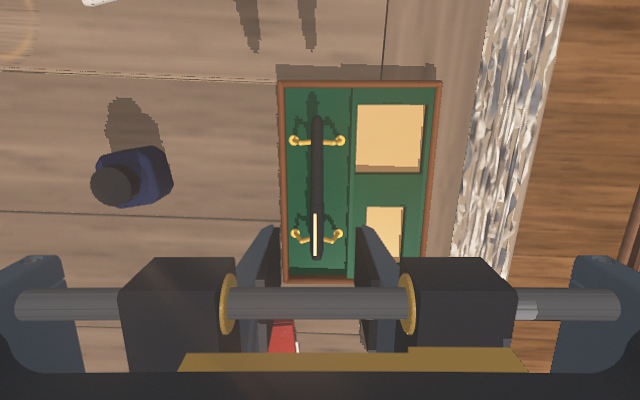

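The pen lies across both wires. The bottle comes next: I'll move so the camera is right above it.

```bash
python3 - <<'E'
from h import *
plan([396,-222,130],2,g=70,step=48)
E
```

```text
t 15.5 pos [ 562.  -168.1  122.7] yaw 2.2 n 4 grip 42.9 F [0.4 0.2 0.3] j [-0.39  0.51  1.52 -0.    1.12 -0.43]
[[0.0,0.0,0.01,-0.84,0.24,-0.04,70],[0.0,0.0,0.01,-0.84,0.24,-0.04,70],[0.0,0.0,0.01,-0.84,0.24,-0.04,70],[0.0,0.0,0.01,-0.84,0.24,-0.04,70]]
```

>>> servo_tool(
  motion=[
    [[0,0,0,-0.84,0.24,-0.04,70],[0,0,0,-0.84,0.24,-0.04,70],[0,0,0,-0.84,0.24,-0.04,70],[0,0,0,-0.84,0.24,-0.04,70],[0,0,0,0,0,0,70]],
  ],
)

```text
time: 16.0
tool_pos: [389.1, -221.6, 126.4]
ee_rot: [1.0, 0.021, -0.003, -0.001]
force: [0.3, 0.6, -0.6]
gripper_width: 69.9
```

>>> servo_tool(
  motion=[
    [[0,0,0,0,0,0,70],[0,0,0,0,0,0,70]],
  ],
)

```text
time: 16.2
tool_pos: [388.3, -221.5, 125.3]
ee_rot: [1.0, 0.02, -0.003, -0.002]
force: [-0.3, -0.3, 0.1]
gripper_width: 70.3
```

```bash
python3 - <<'E'
from h import *
import pickle
p,m,o=state();print(p,np.abs(o['joint_velocities']).max())
c=cap('wrist','w16.png');pickle.dump(c,open('w16.pkl','wb'))
cv2.imwrite('pics/w16c.png',cv2.resize(c['pixels'][60:240,220:420,::-1],None,fx=3.3,fy=3.3,interpolation=cv2.INTER_CUBIC))
E
```

```text
[ 388.25646351 -221.54933771  125.30711058] 0.010010935341044481
```

View pics/w16.png

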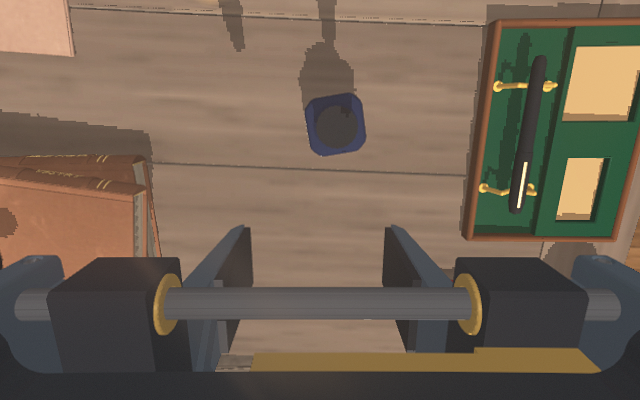

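View pics/w16c.png

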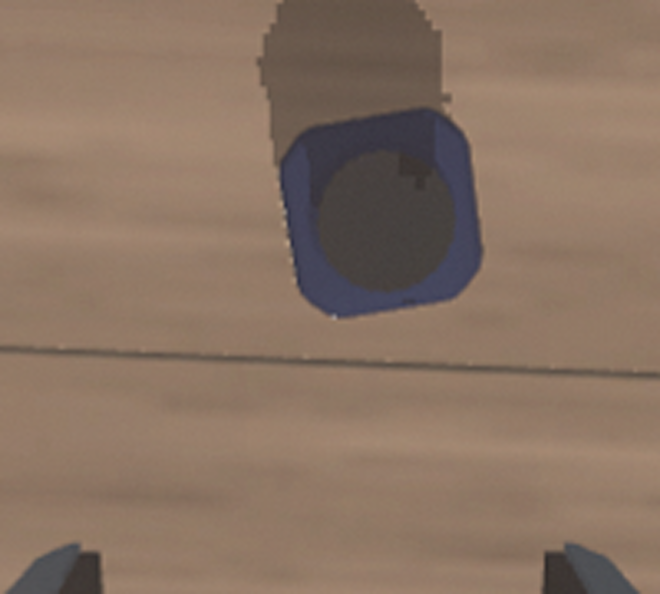

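```bash
python3 - <<'E'
from h import *
import pickle
c=pickle.load(open('w16.pkl','rb'))
f=lambda p:(np.array(p,float)+.5)/3.3-.5+[220,60]
print('cap',ray(c,f((387,220)),58).round(1), 'diam',np.diff(ray(c,f([(318,220),(456,220)]),58)[:,0]))
for a,b in [((286,190),(300,285)),((468,145),(482,250)),((350,317),(445,297)),((310,128),(425,108))]:
    P=ray(c,f([a,b]),34)[:,:2];d=P[1]-P[0];print(np.degrees(np.arctan2(d[1],d[0])).round(1))
plan([396,-157,80],11.5,g=60)
E
```

```text
cap [[ 401.  -160.1   58. ]] diam [31.46020617]
-79.5
-77.8
14.3
11.7
t 16.2 pos [ 388.6 -221.5  125.3] yaw 2.3 n 2 grip 70.2 F [ 0.6  0.2 -0.6] j [-0.65  0.33  1.84 -0.    0.98 -0.69]
[[-0.02,0.03,-0.8,0.1,-0.64,0.46,60],[-0.02,0.03,-0.8,0.15,-0.63,0.45,60]]
```

```bash
python3 - <<'E'
from h import *
import pickle
c=pickle.load(open('w3.pkl','rb')); print(ray(c,(433.5,137),58))
c=pickle.load(open('w16.pkl','rb')); f=lambda p:(np.array(p,float)+.5)/3.3-.5+[220,60]
print(ray(c,f([(381,212)]),34), c['C'])  # body centre
t=cap('top'); print(ray(t,(386,214.5),58))
E
```

```text
[[ 400.24369669 -162.04638759   58.        ]]
[[ 400.64202775 -159.67565699   34.        ]] [ 386.85190263 -143.34613648  325.58142115]
[[ 396.41772302 -159.16886627   58.        ]]
```

```bash
python3 - <<'E'
from h import *
plan([400,-160,55],12,g=60)
E
```

```text
t 16.3 pos [ 388.8 -221.5  125.4] yaw 2.3 n 3 grip 70.3 F [-0.1  0.4  0.2] j [-0.65  0.33  1.83 -0.    0.98 -0.69]
[[-0.01,0.02,-0.56,0.09,-0.4,0.47,60],[-0.01,0.02,-0.56,0.12,-0.4,0.47,60],[-0.01,0.02,-0.56,0.14,-0.39,0.47,60]]
```

>>> servo_tool(
  motion=[
    [[-0.01,0.02,-0.56,0.09,-0.4,0.47,60],[-0.01,0.02,-0.56,0.12,-0.4,0.47,60],[-0.01,0.02,-0.56,0.14,-0.39,0.47,60],[0,0,0,0,0,0,60],[0,0,0,0,0,0,60]],
  ],
)

```text
time: 16.8
tool_pos: [405.4, -158.6, 52.5]
ee_rot: [0.994, 0.109, 0.002, 0.001]
force: [0.3, -0.8, -0.3]
gripper_width: 59.9
```

```bash
python3 - <<'E'
from h import *
plan([400,-160,17],12,g=60,nmin=2)
c=cap('wrist','w17.png'); print(proj(c,[400,-160,58]))
E
```

```text
t 16.8 pos [ 405.4 -158.6   52.5] yaw 12.5 n 2 grip 59.9 F [ 0.3 -0.8 -0.3] j [-0.51  0.44  1.95  0.    0.75 -0.73]
[[0.01,-0.02,0.04,-0.06,0.0,0.35,60],[0.01,-0.02,0.04,-0.06,0.0,0.35,60]]
[[306.83964323 238.13924604]]
```

View pics/w17.png

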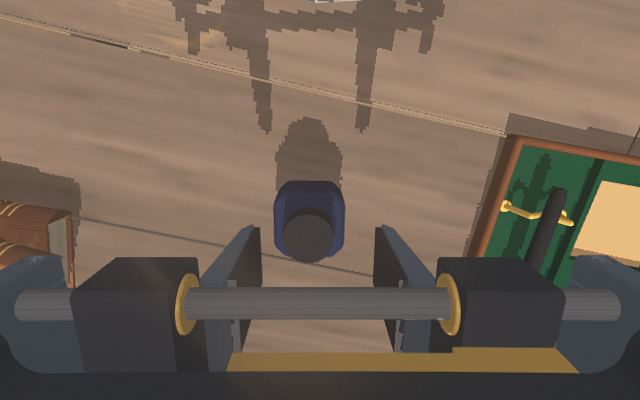

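>>> servo_tool(
  motion=[
    [[0,0,0,-0.06,0,0.35,60],[0,0,0,-0.05,0,0.35,60],[0,0,0,0,0,0,60],[0,0,0,0,0,0,60]],
  ],
)

```text
time: 17.25
tool_pos: [403.5, -163.4, 19.7]
ee_rot: [0.994, 0.107, 0.004, 0.003]
force: [0.2, -0.8, -0.3]
gripper_width: 60.1
```

```bash
python3 - <<'E'
from h import *
plan([400,-160,17],12,g=60)
E
```

```text
t 17.2 pos [ 403.5 -163.4   19.7] yaw 12.3 n 1 grip 60.1 F [ 0.2 -0.8 -0.3] j [-0.52  0.5   1.99  0.    0.64 -0.74]
[[0.06,-0.08,0.05,-0.05,-0.08,0.05,60]]
```

>>> servo_tool(
  motion=[
    [[0.06,-0.08,0,-0.05,-0.08,0.05,60],[0,0,0,0,0,0,60],[0,0,0,0,0,0,60]],
  ],
)

```text
time: 17.55
tool_pos: [401.4, -160.9, 19.1]
ee_rot: [0.994, 0.106, 0.001, 0.001]
force: [1.1, 0.1, -0.1]
gripper_width: 60.2
```

```bash
python3 - <<'E'
from h import *
plan([400,-160,17],12,g=60)
c=cap('wrist','w18.png')
E
```

```text
t 17.6 pos [ 401.4 -160.9   19.1] yaw 12.2 n 1 grip 60.2 F [ 1.1  0.1 -0.1] j [-0.52  0.5   1.99 -0.    0.65 -0.73]
[[0.02,-0.02,0.04,-0.02,-0.02,0.04,60]]
```

View pics/w18.png

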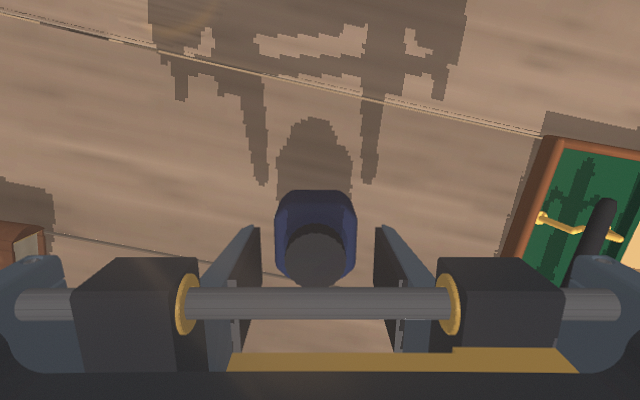

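Good. I'll close on the cap.

>>> servo_tool(
  motion=[
    [[0,0,0,-0.01,0,0.03,25],[0,0,0,0,0,0,25],[0,0,0,0,0,0,25],[0,0,0,0,0,0,25],[0,0,0,0,0,0,25]],
  ],
  force=25,
)

```text
time: 18.1
tool_pos: [401.1, -161.1, 17.8]
ee_rot: [0.994, 0.106, 0.001, 0.001]
force: [-0.3, -0.6, -0.8]
gripper_width: 30.9
```

>>> servo_tool(
  motion=[
    [[0,0,0,0,0,0,25],[0,0,0,0,0,-0.1,25],[0,0,0,0,0,-0.3,25],[0,0,0,0,0,-0.4,25],[0,0,0,0,0,-0.3,25]],
  ],
)

```text
time: 18.6
tool_pos: [399.3, -160.1, 73.6]
ee_rot: [0.994, 0.106, -0.001, -0.0]
force: [0.9, -0.0, -0.0]
gripper_width: 31.2
```

```bash
python3 - <<'E'
from h import *
plan([625.8,-118,75],2.3,g=25)
c=cap('wrist','w19.png')
E
```

```text
t 18.6 pos [ 399.3 -160.1   73.6] yaw 12.2 n 6 grip 31.2 F [ 0.9 -0.  -0. ] j [-0.52  0.4   1.94 -0.    0.81 -0.73]
[[0.0,0.0,0.29,0.77,0.02,-0.01,25],[0.0,0.0,0.29,0.77,0.0,-0.01,25],[0.0,0.0,0.29,0.77,-0.02,-0.01,25],[0.0,0.0,0.29,0.77,-0.04,-0.01,25],[0.0,0.0,0.29,0.76,-0.07,-0.01,25]]
[[0.0,0.0,0.29,0.76,-0.09,0.0,25]]
```

View pics/w19.png

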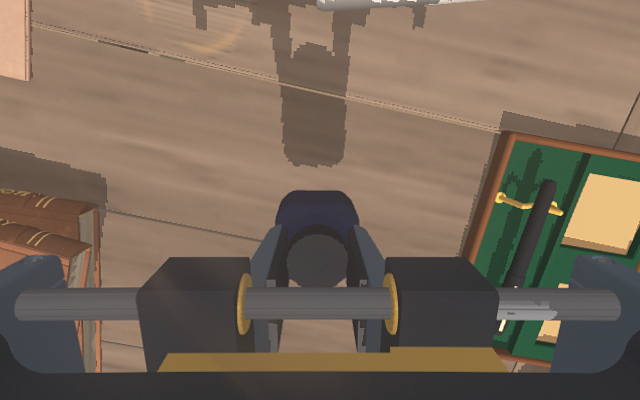

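>>> servo_tool(
  motion=[
    [[0,0,0.2,0.5,0.02,-0.1,25],[0,0,0.25,0.6,0,-0.1,25],[0,0,0.25,0.6,-0.02,-0.1,25],[0,0,0.25,0.6,-0.03,0,25],[0,0,0.25,0.6,-0.04,0,25]],
  ],
)

```text
time: 19.15
tool_pos: [543.7, -132.2, 91.9]
ee_rot: [0.999, 0.043, -0.0, 0.0]
force: [-0.1, -0.4, -1.7]
gripper_width: 30.9
```

>>> servo_tool(
  motion=[
    [[0,0,0.25,0.6,-0.05,0,25],[0,0,0.25,0.6,-0.06,0,25],[0,0,0,0.3,-0.03,0,25],[0,0,0,0,0,0,25],[0,0,0,0,0,0,25]],
  ],
)

```text
time: 19.65
tool_pos: [623.1, -118.1, 89.9]
ee_rot: [1.0, 0.018, -0.001, -0.0]
force: [0.3, 0.2, -1.3]
gripper_width: 30.9
```

```bash
python3 - <<'E'
from h import *
plan([625.8,-118,60],2.3,g=25)
c=cap('wrist','w20.png')
E
```

```text
t 19.6 pos [ 623.1 -118.1   89.9] yaw 2.0 n 1 grip 30.9 F [ 0.3  0.2 -1.3] j [-0.28  0.6   1.42 -0.    1.11 -0.32]
[[0.0,0.01,-0.05,0.05,0.0,0.6,25]]
```

View pics/w20.png

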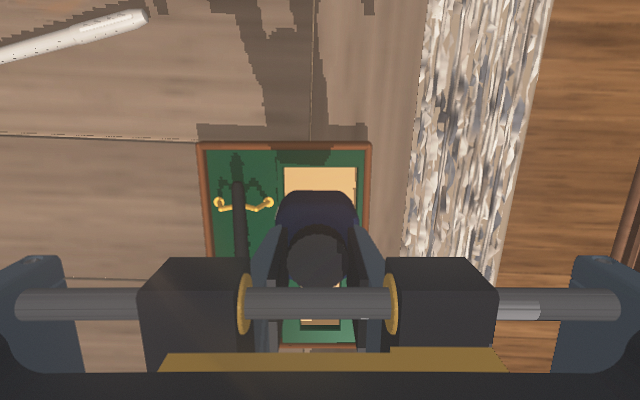

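>>> servo_tool(
  motion=[
    [[0,0,-0.05,0.05,0,0.3,25],[0,0,0,0,0,0.4,25],[0,0,0,0,0,0.3,25],[0,0,0,0,0,0,25],[0,0,0,0,0,0,25]],
  ],
)

```text
time: 20.2
tool_pos: [621.6, -118.8, 35.9]
ee_rot: [1.0, 0.02, -0.002, -0.0]
force: [0.5, -1.0, -0.7]
gripper_width: 31.4
```

```bash
python3 - <<'E'
from h import *
plan([625.8,-118,24.5],2.3,g=25)
c=cap('wrist','w21.png')
cv2.imwrite('pics/w21c.png',cv2.resize(c['pixels'][100:300,200:420,::-1],None,fx=3,fy=3))
E
```

```text
t 20.2 pos [ 621.6 -118.8   35.9] yaw 2.3 n 1 grip 31.4 F [ 0.5 -1.  -0.7] j [-0.28  0.67  1.47 -0.    1.01 -0.32]
[[-0.01,0.04,0.0,0.09,-0.01,0.23,25]]
```

View pics/w21c.png

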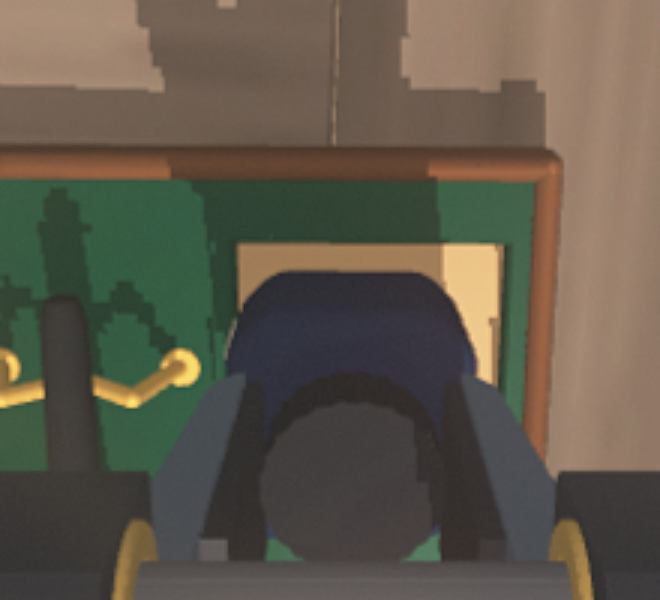

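>>> servo_tool(
  motion=[
    [[0,0.03,0,0.08,0,0,25],[0,0,0,0,0,0,25],[0,0,0,0,0,0,25]],
  ],
)

```text
time: 20.55
tool_pos: [626.6, -119.0, 37.5]
ee_rot: [1.0, 0.02, 0.001, -0.0]
force: [-0.3, -0.3, -2.0]
gripper_width: 31.0
```

```bash
python3 - <<'E'
from h import *
plan([625.8,-118,24.5],2.3,g=25)
c=cap('wrist','w22.png')
cv2.imwrite('pics/w22c.png',cv2.resize(c['pixels'][100:300,200:420,::-1],None,fx=3,fy=3))
E
```

```text
t 20.6 pos [ 626.6 -119.    37.5] yaw 2.3 n 1 grip 31.0 F [-0.3 -0.3 -2. ] j [-0.28  0.67  1.46  0.    1.01 -0.32]
[[0.0,-0.02,0.0,-0.02,-0.02,0.26,25]]
```

View pics/w22c.png

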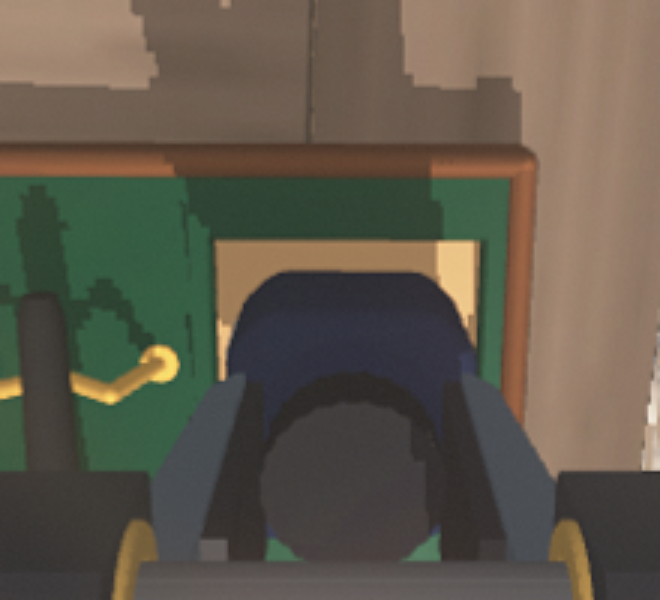

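Centred between the well's sides. I'll lower it.

>>> servo_tool(
  motion=[
    [[0,0,0,-0.01,-0.01,0.1,25],[0,0,0,0,0,0.1,25],[0,0,0,0,0,0.05,25],[0,0,0,0,0,0,25],[0,0,0,0,0,0,25]],
  ],
)

```text
time: 21.1
tool_pos: [626.1, -118.4, 24.0]
ee_rot: [1.0, 0.02, 0.001, -0.0]
force: [0.5, 0.6, -0.6]
gripper_width: 31.0
```

```bash
python3 - <<'E'
from h import *
plan([625.8,-118,23.5],2.3,g=25)
E
```

```text
t 21.1 pos [ 626.1 -118.4   24. ] yaw 2.3 n 1 grip 31.0 F [ 0.5  0.6 -0.6] j [-0.28  0.69  1.47  0.    0.98 -0.32]
[[0.0,-0.02,0.0,-0.01,-0.01,0.01,25]]
```

>>> servo_tool(
  motion=[
    [[0,0,0,0,0,0,50],[0,0,0,0,0,0,50],[0,0,0,0,0,0,50],[0,0,0,0,0,-0.2,50],[0,0,0,0,0,-0.6,50]],
  ],
)

```text
time: 21.6
tool_pos: [624.2, -117.9, 62.7]
ee_rot: [1.0, 0.02, -0.002, -0.001]
force: [0.0, -0.0, 0.4]
gripper_width: 49.8
```

>>> servo_tool(
  motion=[
    [[0,0,0,0,0,-0.8,60],[0,0,0,0,0,-0.8,60],[0,0,0,0,0,-0.2,60],[0,0,0,0,0,0,60]],
  ],
)

```text
time: 22.0
tool_pos: [626.0, -118.4, 162.5]
ee_rot: [1.0, 0.02, 0.002, 0.0]
force: [-0.5, 0.9, -1.1]
gripper_width: 60.2
```

```bash
python3 - <<'E'
from h import *
plan([400,177,130],2,g=60,step=49)
c=cap('wrist','w23.png')
E
```

```text
t 22.0 pos [ 626.  -118.4  162.5] yaw 2.3 n 8 grip 60.2 F [-0.5  0.9 -1.1] j [-0.28  0.53  1.34  0.    1.27 -0.32]
[[0.0,0.0,0.01,-0.54,-0.76,0.08,60],[0.0,0.0,0.01,-0.54,-0.76,0.08,60],[0.0,0.0,0.01,-0.54,-0.76,0.08,60],[0.0,0.0,0.01,-0.54,-0.76,0.08,60],[0.0,0.0,0.01,-0.54,-0.76,0.08,60]]
[[0.0,0.0,0.01,-0.54,-0.76,0.08,60],[0.0,0.0,0.01,-0.54,-0.76,0.08,60],[0.0,0.0,0.01,-0.54,-0.76,0.08,60]]
```

View pics/w23.png

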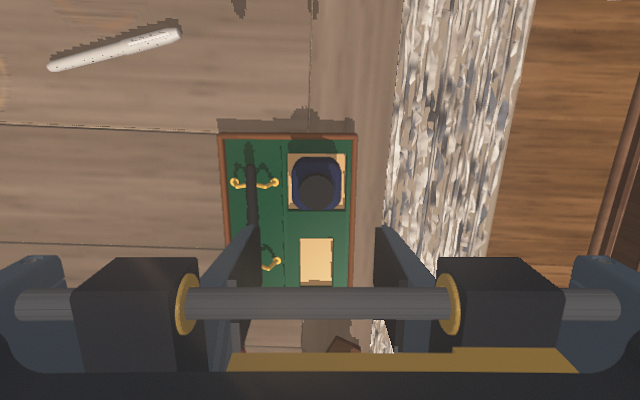

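The bottle is down in the well. Next, the black stamp.

```bash
python3 - <<'E'
from h import *
plan([431,105,110],24,g=70,step=49)
E
```

```text
t 22.1 pos [ 625.9 -118.4  161.8] yaw 2.3 n 7 grip 59.6 F [0.3 0.4 1.1] j [-0.28  0.53  1.34  0.    1.26 -0.32]
[[0.0,0.0,-0.54,-0.53,-0.66,0.15,70],[0.0,0.0,-0.54,-0.49,-0.69,0.15,70],[0.0,0.0,-0.54,-0.46,-0.71,0.15,70],[0.0,0.0,-0.54,-0.42,-0.74,0.15,70],[0.0,0.0,-0.54,-0.38,-0.76,0.15,70]]
[[0.0,0.0,-0.54,-0.34,-0.78,0.15,70],[0.0,0.0,-0.54,-0.29,-0.79,0.15,70]]
```

>>> servo_tool(
  motion=[
    [[0,0,-0.54,-0.53,-0.66,0.15,70],[0,0,-0.54,-0.49,-0.69,0.15,70],[0,0,-0.54,-0.46,-0.71,0.15,70],[0,0,-0.54,-0.42,-0.74,0.15,70],[0,0,-0.54,-0.38,-0.76,0.15,70]],
  ],
)

```text
time: 22.55
tool_pos: [481.9, 42.2, 117.5]
ee_rot: [0.988, 0.156, -0.0, 0.0]
force: [-0.3, 1.6, 0.2]
gripper_width: 69.8
```

>>> servo_tool(
  motion=[
    [[0,0,-0.54,-0.34,-0.78,0.15,70],[0,0,-0.54,-0.29,-0.79,0.15,70],[0,0,0,0,0,0,70],[0,0,0,0,0,0,70],[0,0,0,0,0,0,70]],
  ],
)

```text
time: 23.05
tool_pos: [414.3, 109.8, 96.8]
ee_rot: [0.977, 0.214, -0.007, -0.001]
force: [-0.3, -0.5, 0.4]
gripper_width: 70.0
```

```bash
python3 - <<'E'
from h import *
import pickle
p,m,o=state();print(p,np.abs(o['joint_velocities']).max())
c=cap('wrist','w24.png');pickle.dump(c,open('w24.pkl','wb')); print(proj(c,[[399,177,0],[399,177,60]]))
E
```

```text
[414.30018894 109.82933681  96.79832706] 0.00940459192961888
[[335.03068078 115.65870547]
 [338.42525531 119.00299933]]
```

View pics/w24.png

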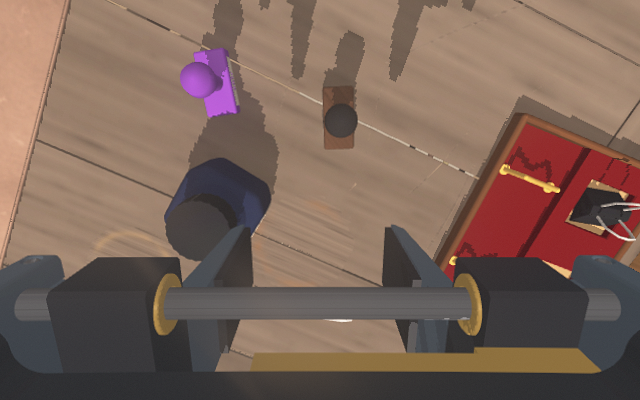

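```bash
python3 - <<'E'
from h import *
import pickle
c=pickle.load(open('w24.pkl','rb'))
cv2.imwrite('pics/w24c.png',cv2.resize(c['pixels'][75:165,300:380,::-1],None,fx=6,fy=6,interpolation=cv2.INTER_CUBIC))
E
```

```text
(no output)
```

View pics/w24c.png

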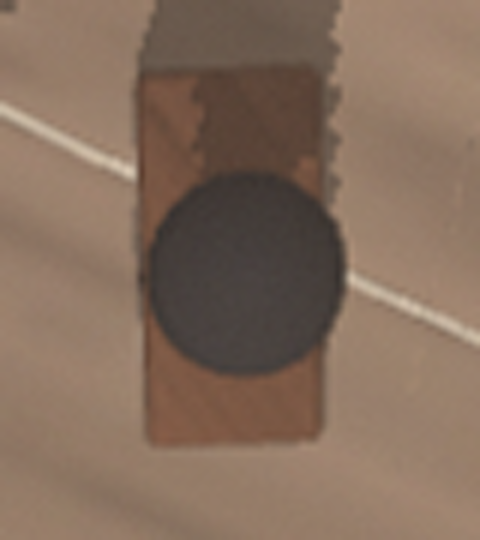

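```bash
python3 - <<'E'
from h import *
import pickle
c=pickle.load(open('w24.pkl','rb'))
f=lambda p:(np.array(p,float)+.5)/6-.5+[300,75]
P=ray(c,f([(138,70),(320,65),(324,438),(148,445)]),18)[:,:2]
print(P.mean(0).round(1),[np.linalg.norm(P[i]-P[(i+1)%4]).round(1) for i in range(4)])
d=P[0]-P[3]+P[1]-P[2]; print('y-axis dir',np.degrees(np.arctan2(d[1],d[0])))
d=P[1]-P[0]+P[2]-P[3]; print('x-axis dir',np.degrees(np.arctan2(d[1],d[0])))
print('handle',ray(c,f((247,273)),57).round(1))
plan([399,177,70],24,g=60)
E
```

```text
[401.1 176.9] [np.float64(23.0), np.float64(47.0), np.float64(23.4), np.float64(47.4)]
y-axis dir 116.85565402632537
x-axis dir 26.63541465901218
handle [[400.9 177.   57. ]]
t 23.1 pos [414.7 109.7  96.9] yaw 24.7 n 2 grip 70.1 F [ 0.3  0.3 -0.4] j [ 0.12  0.36  1.91  0.    0.89 -0.31]
[[-0.02,0.06,0.06,0.14,-0.68,0.27,60],[-0.02,0.06,0.06,0.14,-0.68,0.27,60]]
```

>>> servo_tool(
  motion=[
    [[-0.02,0.06,-0.15,0.15,-0.66,0.3,60],[-0.02,0.06,-0.15,0.18,-0.66,0.3,60],[0,0,0,0,0,0,60],[0,0,0,0,0,0,60]],
  ],
)

```text
time: 23.5
tool_pos: [405.8, 176.0, 65.9]
ee_rot: [0.974, 0.225, 0.002, 0.0]
force: [0.4, -1.3, 1.2]
gripper_width: 60.0
```

```bash
python3 - <<'E'
from h import *
plan([401,177,15],26.7,g=60)
c=cap('wrist','w25.png')
E
```

```text
t 23.5 pos [405.8 176.   65.9] yaw 26.0 n 2 grip 60.0 F [ 0.4 -1.3  1.2] j [ 0.27  0.42  1.92 -0.    0.79 -0.18]
[[0.01,-0.02,-0.06,-0.04,-0.03,0.51,60],[0.01,-0.02,-0.06,-0.04,-0.03,0.51,60]]
```

View pics/w25.png

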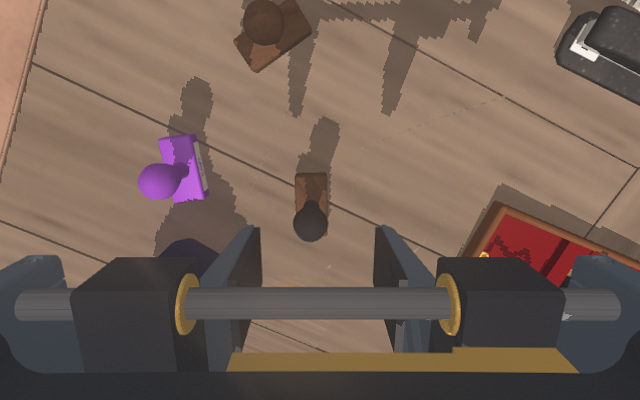

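>>> servo_tool(
  motion=[
    [[0.01,-0.02,-0.06,-0.05,-0.03,0.35,60],[0.01,-0.02,-0.06,-0.05,-0.03,0.35,60],[0,0,0,0,0,0,60],[0,0,0,0,0,0,60]],
  ],
)

```text
time: 23.95
tool_pos: [403.9, 173.4, 31.9]
ee_rot: [0.974, 0.228, 0.002, -0.0]
force: [0.5, 0.8, -0.1]
gripper_width: 59.8
```

```bash
python3 - <<'E'
from h import *
plan([401,177,15],26.7,g=60)
c=cap('wrist','w26.png')
E
```

```text
t 23.9 pos [403.9 173.4  31.9] yaw 26.4 n 1 grip 59.8 F [ 0.5  0.8 -0.1] j [ 0.27  0.48  1.96  0.    0.69 -0.19]
[[0.0,-0.03,-0.06,-0.02,-0.09,0.34,60]]
```

View pics/w26.png

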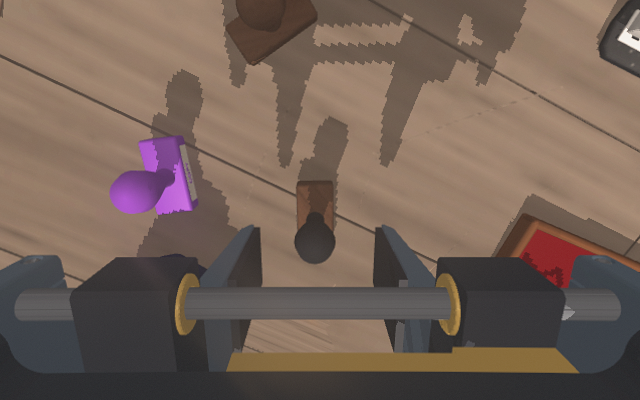

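>>> servo_tool(
  motion=[
    [[0,-0.03,-0.05,-0.02,-0.08,0.2,50],[0,0,0,0,0,0.14,50],[0,0,0,0,0,0,50],[0,0,0,0,0,0,50]],
  ],
)

```text
time: 24.4
tool_pos: [402.6, 176.7, 15.1]
ee_rot: [0.973, 0.23, 0.002, 0.0]
force: [0.3, 0.1, 0.3]
gripper_width: 50.2
```

```bash
python3 - <<'E'
from h import *
plan([401,177,15],26.7,g=60)
E
```

```text
t 24.4 pos [402.6 176.7  15.1] yaw 26.6 n 1 grip 50.2 F [0.3 0.1 0.3] j [ 0.28  0.52  1.97 -0.    0.65 -0.19]
[[0.01,-0.03,-0.01,-0.03,-0.02,0.0,60]]
```

>>> servo_tool(
  motion=[
    [[0,-0.02,0,-0.03,-0.01,0,15],[0,0,0,0,0,0,15],[0,0,0,0,0,0,15],[0,0,0,0,0,0,15],[0,0,0,0,0,0,15]],
  ],
  force=20,
)

```text
time: 24.9
tool_pos: [401.1, 176.6, 15.5]
ee_rot: [0.973, 0.23, 0.001, 0.0]
force: [0.8, -0.3, 0.2]
gripper_width: 21.0
```

>>> servo_tool(
  motion=[
    [[0,0,0,0,0,0,15],[0,0,0,0,0,-0.2,15],[0,0,0,0,0,-0.5,15],[0,0,0,0,0,-0.5,15],[0,0,0,0,0,-0.3,15]],
  ],
)

```text
time: 25.4
tool_pos: [399.3, 176.1, 93.1]
ee_rot: [0.973, 0.23, -0.001, 0.0]
force: [0.2, 0.5, -1.0]
gripper_width: 20.8
```

```bash
python3 - <<'E'
from h import *
plan([629.2,-211,100],2.3,g=15,step=48)
c=cap('wrist','w27.png')
E
```

```text
t 25.4 pos [399.3 176.1  93.1] yaw 26.6 n 10 grip 20.8 F [ 0.2  0.5 -1. ] j [ 0.28  0.37  1.9  -0.    0.87 -0.19]
[[0.0,0.0,0.42,0.06,0.9,-0.01,15],[0.0,0.0,0.42,0.1,0.89,-0.01,15],[0.0,0.0,0.42,0.14,0.89,-0.01,15],[0.0,0.0,0.42,0.18,0.88,-0.01,15],[0.0,0.0,0.42,0.21,0.87,-0.01,15]]
[[0.0,0.0,0.42,0.25,0.86,-0.01,15],[0.0,0.0,0.42,0.29,0.85,-0.01,15],[0.0,0.0,0.42,0.32,0.84,-0.01,15],[0.0,0.0,0.42,0.36,0.83,-0.01,15],[0.0,0.0,0.42,0.39,0.81,-0.01,15]]
```

View pics/w27.png

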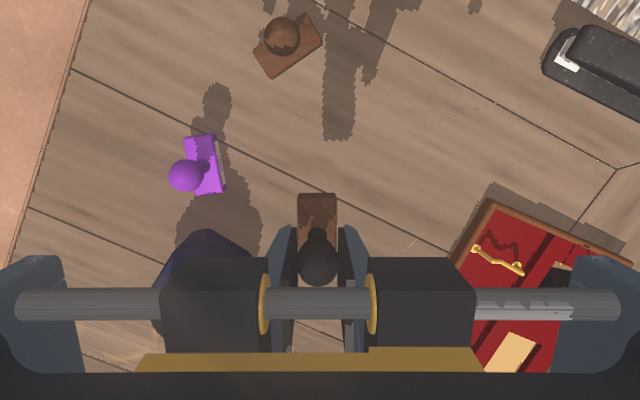

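>>> servo_tool(
  motion=[
    [[0,0,0.42,0.06,0.85,-0.2,15],[0,0,0.42,0.1,0.85,-0.2,15],[0,0,0.42,0.14,0.85,-0.2,15],[0,0,0.42,0.18,0.85,-0.1,15],[0,0,0.42,0.21,0.85,-0.1,15]],
  ],
)

```text
time: 25.95
tool_pos: [512.0, -10.8, 139.4]
ee_rot: [0.992, 0.128, 0.001, 0.0]
force: [0.8, 1.6, -0.5]
gripper_width: 20.9
```

>>> servo_tool(
  motion=[
    [[0,0,0.42,0.25,0.85,-0.1,15],[0,0,0.42,0.29,0.85,-0.1,15],[0,0,0.42,0.32,0.84,0,15],[0,0,0.42,0.36,0.83,0,15],[0,0,0,0,0,0,15]],
  ],
)

```text
time: 26.45
tool_pos: [608.1, -177.1, 152.4]
ee_rot: [0.999, 0.038, 0.002, 0.001]
force: [0.2, 0.6, -0.8]
gripper_width: 20.9
```

>>> servo_tool(
  motion=[
    [[0,0,0,0,0,0,15],[0,0,0,0,0,0,15]],
  ],
)

```text
time: 26.65
tool_pos: [607.4, -177.3, 152.1]
ee_rot: [0.999, 0.037, 0.002, 0.001]
force: [0.5, 0.3, 0.3]
gripper_width: 20.9
```

```bash
python3 - <<'E'
from h import *
plan([629.2,-211,80],2.3,g=15,step=48)
c=cap('wrist','w28.png')
E
```

```text
t 26.6 pos [ 607.4 -177.3  152.1] yaw 4.3 n 2 grip 20.9 F [0.5 0.3 0.3] j [-0.38  0.53  1.37  0.    1.24 -0.45]
[[0.01,-0.02,0.17,0.19,0.35,0.72,15],[0.01,-0.02,0.17,0.2,0.35,0.72,15]]
```

View pics/w28.png

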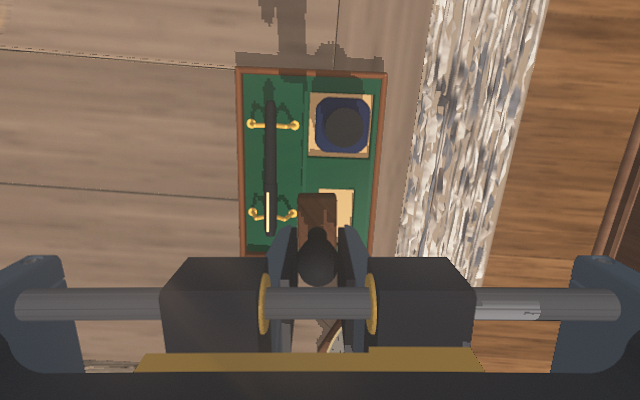

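```bash
python3 - <<'E'
from h import *
t=cap('top');s=cap('scene')
def d(c,uv): a=ray(c,uv,0)[0]; return c['C'],(a-c['C'])/np.linalg.norm(a-c['C'])
A,u=d(t,(450,122));B,v=d(s,(341,146))
M=np.c_[u,-v];k=np.linalg.lstsq(M,B-A,rcond=None)[0];print(A+k[0]*u,B+k[1]*v)
print(ray(s,(341,135),0), proj(s,[[625,-290,h] for h in (0,40,80,100)]))
plan([629.2,-211,80],2.3,g=15,step=48)
E
```

```text
[ 653.47043268 -349.87509131   44.98073246] [ 652.40389977 -350.69614613   44.86539094]
[[ 827.73870518 -561.6300274     0.        ]] [[335.21477302 164.08681537]
 [335.64813097 153.26986215]
 [336.09136716 142.16210178]
 [336.31674198 136.49666544]]
t 26.8 pos [ 607.4 -176.6  152.3] yaw 4.3 n 2 grip 20.7 F [ 0.2 -0.  -1. ] j [-0.38  0.53  1.37  0.    1.24 -0.45]
[[0.01,-0.02,0.18,0.19,0.36,0.72,15],[0.01,-0.02,0.18,0.2,0.36,0.72,15]]
```

>>> servo_tool(
  motion=[
    [[0,0,0.18,0.19,0.35,0.6,15],[0,0,0.18,0.2,0.35,0.6,15],[0,0,0,0,0,0.4,15],[0,0,0,0,0,0,15],[0,0,0,0,0,0,15]],
  ],
)

```text
time: 27.3
tool_pos: [630.5, -207.1, 72.9]
ee_rot: [1.0, 0.022, 0.003, 0.001]
force: [0.7, 0.3, -0.0]
gripper_width: 21.0
```

```bash
python3 - <<'E'
from h import *
plan([629.2,-211,38],2.3,g=15,step=48)
E
```

```text
t 27.3 pos [ 630.5 -207.1   72.9] yaw 2.5 n 1 grip 21.0 F [ 0.7  0.3 -0. ] j [-0.41  0.66  1.37  0.    1.11 -0.45]
[[0.02,-0.06,0.04,-0.03,0.07,0.7,15]]
```

>>> servo_tool(
  motion=[
    [[0.02,-0.06,0.04,-0.03,0.07,0.35,15],[0,0,0,0,0,0.35,15],[0,0,0,0,0,0,15],[0,0,0,0,0,0,15]],
  ],
)

```text
time: 27.7
tool_pos: [630.5, -210.2, 39.7]
ee_rot: [1.0, 0.021, 0.002, 0.001]
force: [-0.1, -0.0, -0.2]
gripper_width: 21.3
```

```bash
python3 - <<'E'
from h import *
plan([629.2,-211,22],2.3,g=15,step=48)
c=cap('wrist','w29.png')
cv2.imwrite('pics/w29c.png',cv2.resize(c['pixels'][80:280,200:420,::-1],None,fx=3,fy=3))
E
```

```text
t 27.7 pos [ 630.5 -210.2   39.7] yaw 2.4 n 1 grip 21.3 F [-0.1 -0.  -0.2] j [-0.41  0.7   1.39  0.    1.05 -0.45]
[[0.02,-0.03,0.01,-0.03,0.01,0.35,15]]
```

View pics/w29c.png

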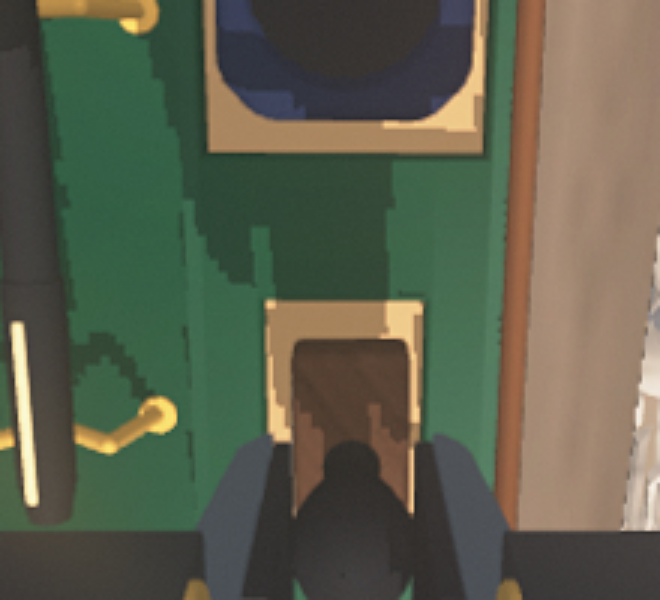

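>>> servo_tool(
  motion=[
    [[0,-0.03,0,-0.03,0.01,0.12,15],[0,0,0,0,0,0.12,15],[0,0,0,0,0,0.08,15],[0,0,0,0,0,0,15],[0,0,0,0,0,0,15]],
  ],
)

```text
time: 28.25
tool_pos: [629.6, -211.2, 24.2]
ee_rot: [1.0, 0.021, 0.001, 0.001]
force: [0.8, -0.3, -0.2]
gripper_width: 21.3
```

```bash
python3 - <<'E'
from h import *
plan([629.2,-211,21.5],2.3,g=15,step=48)
c=cap('wrist','w30.png')
cv2.imwrite('pics/w30c.png',cv2.resize(c['pixels'][80:280,200:420,::-1],None,fx=3,fy=3))
E
```

```text
t 28.2 pos [ 629.6 -211.2   24.2] yaw 2.4 n 1 grip 21.3 F [ 0.8 -0.3 -0.2] j [-0.41  0.72  1.4  -0.    1.02 -0.45]
[[0.03,-0.02,0.01,-0.01,0.0,0.05,15]]
```

View pics/w30c.png

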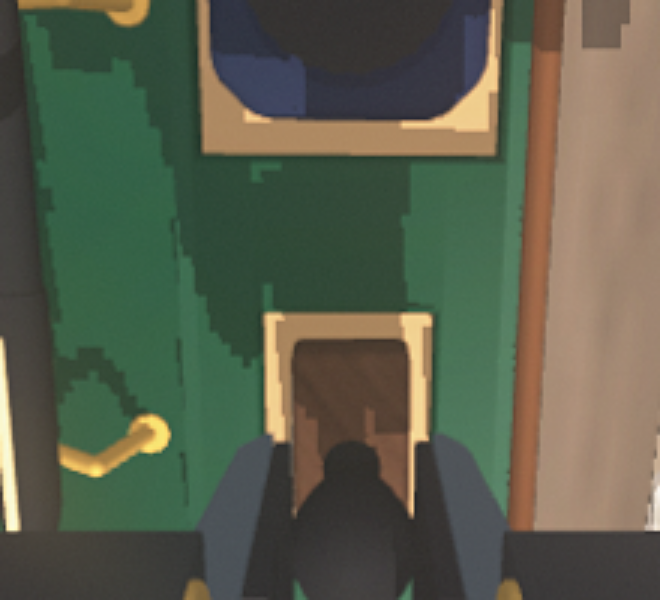

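>>> servo_tool(
  motion=[
    [[0,0,0,0,0,0.05,15],[0,0,0,0,0,0,15],[0,0,0,0,0,0,35],[0,0,0,0,0,0,40],[0,0,0,0,0,0,40]],
  ],
)

```text
time: 28.8
tool_pos: [630.0, -211.3, 22.0]
ee_rot: [1.0, 0.021, 0.001, 0.001]
force: [-0.6, -0.1, -0.7]
gripper_width: 39.3
```

>>> servo_tool(
  motion=[
    [[0,0,0,0,0,-0.2,40],[0,0,0,0,0,-0.6,40],[0,0,0,0,0,-0.8,40],[0,0,0,0,0,-0.8,50],[0,0,0,0,0,-0.3,50]],
  ],
)

```text
time: 29.3
tool_pos: [628.1, -210.3, 161.9]
ee_rot: [1.0, 0.021, -0.001, 0.001]
force: [0.1, -0.1, 1.0]
gripper_width: 49.6
```

```bash
python3 - <<'E'
from h import *
c=cap('wrist','w31.png')
# ball pen: axis 17deg => jaw yaw -73 or 107 ; options
plan([430,-2,60],-73,g=50,step=48)
E
```

```text
t 29.4 pos [ 628.7 -210.5  163.3] yaw 2.4 n 14 grip 49.8 F [0.8 0.2 2.8] j [-0.41  0.57  1.27 -0.    1.3  -0.45]
[[0.0,0.0,0.94,-0.27,-0.31,0.15,50],[0.0,0.0,0.94,-0.3,-0.28,0.15,50],[0.0,0.0,0.94,-0.32,-0.25,0.15,50],[0.0,0.0,0.94,-0.35,-0.22,0.15,50],[0.0,0.0,0.94,-0.37,-0.19,0.15,50]]
[[0.0,0.0,0.94,-0.38,-0.15,0.15,50],[0.0,0.0,0.94,-0.39,-0.12,0.15,50],[0.0,0.0,0.94,-0.4,-0.08,0.15,50],[0.0,0.0,0.94,-0.41,-0.04,0.15,50],[0.0,0.0,0.94,-0.41,0.0,0.15,50]]
[[0.0,0.0,0.94,-0.41,0.04,0.15,50],[0.0,0.0,0.94,-0.4,0.07,0.15,50],[0.0,0.0,0.94,-0.4,0.11,0.15,50],[0.0,0.0,0.94,-0.38,0.15,0.15,50]]
```

View pics/w31.png

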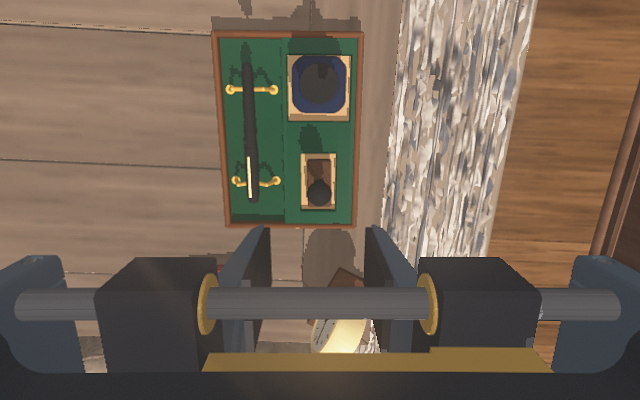

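The signing set is complete and well placed. Next, the ball pen.

>>> servo_tool(
  motion=[
    [[0,0,0.94,-0.27,-0.31,0,50],[0,0,0.94,-0.3,-0.28,0,50],[0,0,0.94,-0.32,-0.25,0.1,50],[0,0,0.94,-0.35,-0.22,0.1,50],[0,0,0.94,-0.37,-0.19,0.1,50]],
  ],
)

```text
time: 29.85
tool_pos: [558.1, -135.9, 152.0]
ee_rot: [0.975, -0.221, 0.004, 0.002]
force: [0.5, -0.2, -0.3]
gripper_width: 49.7
```

>>> servo_tool(
  motion=[
    [[0,0,0.94,-0.38,-0.15,0.1,50],[0,0,0.94,-0.39,-0.12,0.15,50],[0,0,0.94,-0.4,-0.08,0.15,50],[0,0,0.94,-0.41,-0.04,0.15,50],[0,0,0.94,-0.41,0,0.15,50]],
  ],
)

```text
time: 30.35
tool_pos: [486.7, -57.2, 117.1]
ee_rot: [0.892, -0.451, 0.006, 0.0]
force: [0.6, 0.1, -1.2]
gripper_width: 50.2
```

>>> servo_tool(
  motion=[
    [[0,0,0.94,-0.41,0.04,0.15,50],[0,0,0.94,-0.4,0.07,0.15,50],[0,0,0.94,-0.4,0.11,0.15,50],[0,0,0.94,-0.38,0.15,0.15,50],[0,0,0,0,0,0,50]],
  ],
)

```text
time: 30.85
tool_pos: [428.5, 8.2, 86.1]
ee_rot: [0.787, -0.618, 0.006, -0.001]
force: [0.6, -0.2, -0.1]
gripper_width: 49.9
```

>>> servo_tool(
  motion=[
    [[0,0,0,0,0,0,50],[0,0,0,0,0,0,50]],
  ],
)

```text
time: 31.05
tool_pos: [429.3, 8.0, 86.8]
ee_rot: [0.787, -0.616, 0.006, -0.001]
force: [-0.1, 0.5, 0.2]
gripper_width: 50.0
```

```bash
python3 - <<'E'
from h import *
import pickle
p,m,o=state();print(p,np.abs(o['joint_velocities']).max())
plan([440,0,20],-73.5,g=50,step=48)
c=cap('wrist','w32.png');pickle.dump(c,open('w32.pkl','wb'))
E
```

```text
[429.2802999    7.97404419  86.82050362] 0.01500703920825621
t 31.1 pos [429.3   8.   86.8] yaw -76.1 n 2 grip 50.0 F [-0.1  0.5  0.2] j [-0.12  0.37  1.94 -0.01  0.83  1.22]
[[-0.05,-0.04,-0.23,0.1,-0.08,0.67,50],[-0.05,-0.04,-0.23,0.1,-0.08,0.67,50]]
```

View pics/w32.png

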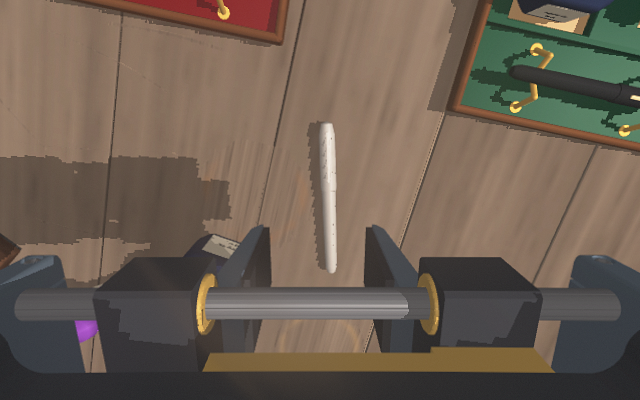

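```bash
python3 - <<'E'
from h import *
import pickle
c=pickle.load(open('w32.pkl','rb'))
P=ray(c,[(326.5,122.5),(331,273)],7); print(P.round(1),P.mean(0).round(1),np.linalg.norm(P[1]-P[0]),np.degrees(np.arctan2(*(P[0]-P[1])[[1,0]])))
p,m,o=state()
for z in (45,60): q=(ray(c,[(200,235),(240,243),(225,258)],z)); print(q.round(0).tolist(), ((q-p)@m).round(0)[:,:2].tolist())
E
```

```text
[[493.7  15.4   7. ]
 [368.2 -20.9   7. ]] [431.   -2.8   7. ] 130.61773356008794 16.115127464863793
[[394.0, 88.0, 45.0], [394.0, 58.0, 45.0], [380.0, 67.0, 45.0]] [[-87.0, 16.0], [-58.0, 22.0], [-70.0, 35.0]]
[[401.0, 84.0, 60.0], [401.0, 56.0, 60.0], [388.0, 64.0, 60.0]] [[-81.0, 10.0], [-54.0, 16.0], [-65.0, 28.0]]
```

```bash
python3 - <<'E'
from h import *
import pickle
w=pickle.load(open('w24.pkl','rb')); t=cap('top')
def d(c,uv): a=ray(c,uv,0)[0]; return c['C'],(a-c['C'])/np.linalg.norm(a-c['C'])
A,u=d(t,(180+437/3.7,110+470/3.7));B,v=d(w,(199,230))
k=np.linalg.lstsq(np.c_[u,-v],B-A,rcond=None)[0];print(A+k[0]*u,B+k[1]*v)
for z in (20,60,80): print(z,ray(w,[(199,230),(217,158),(270,195),(240,170)],z).round(0).tolist())
E
```

```text
[339.89938415  71.32131849  72.35869804] [343.34281889  69.74620326  72.5177592 ]
20 [[334.0, 44.0, 20.0], [326.0, 108.0, 20.0], [377.0, 97.0, 20.0], [347.0, 107.0, 20.0]]
60 [[341.0, 63.0, 60.0], [335.0, 119.0, 60.0], [378.0, 110.0, 60.0], [352.0, 117.0, 60.0]]
80 [[345.0, 73.0, 80.0], [339.0, 124.0, 80.0], [378.0, 116.0, 80.0], [355.0, 123.0, 80.0]]
```

```bash
python3 - <<'E'
from h import *
plan([440.6,0,0],-73.9,g=40,step=48)
E
```

```text
t 31.1 pos [429.6   7.8  86.8] yaw -76.1 n 2 grip 50.1 F [ 0.2 -0.4 -0.2] j [-0.12  0.37  1.94 -0.01  0.83  1.22]
[[-0.05,-0.04,-0.19,0.09,-0.08,0.87,40],[-0.05,-0.04,-0.19,0.1,-0.08,0.87,40]]
```

>>> servo_tool(
  motion=[
    [[-0.05,-0.04,-0.2,0.1,-0.08,0.5,40],[-0.05,-0.04,-0.2,0.1,-0.08,0.5,40],[0,0,0,0,0,0.4,40],[0,0,0,0,0,0,40],[0,0,0,0,0,0,40]],
  ],
)

```text
time: 31.65
tool_pos: [444.9, -2.6, 16.5]
ee_rot: [0.8, -0.6, 0.003, -0.001]
force: [0.5, -0.1, 0.1]
gripper_width: 39.9
```

```bash
python3 - <<'E'
from h import *
plan([440.6,0,-22],-73.9,g=40,step=48)
c=cap('wrist','w33.png')
E
```

```text
t 31.6 pos [444.9  -2.6  16.5] yaw -73.7 n 1 grip 39.9 F [ 0.5 -0.1  0.1] j [-0.14  0.52  1.96 -0.    0.65  1.15]
[[-0.05,-0.03,0.03,-0.08,0.07,0.77,40]]
```

View pics/w33.png

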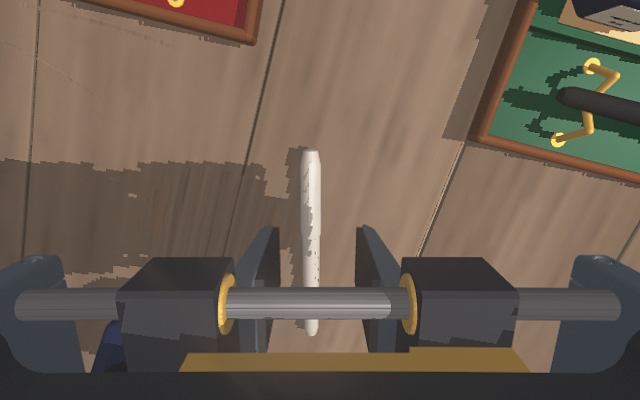

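```bash
python3 - <<'E'
from h import *
c=cap('wrist'); p,m,o=state()
P=ray(c,[(309.5,150),(311.7,336)],7); print(P.round(1),P.mean(0).round(1),np.linalg.norm(P[1]-P[0]),np.degrees(np.arctan2(*(P[0]-P[1])[[1,0]])),((P-p)@m).round(1))
E
```

```text
[[493.1  16.    7. ]
 [368.  -21.5   7. ]] [430.6  -2.8   7. ] 130.59629475898222 16.672238002131746 [[ -4.3 -51.2  10.3]
 [ -3.4  79.4   9.5]]
```

Consistent. I'll go down in steps.

>>> servo_tool(
  motion=[
    [[-0.05,-0.03,0,-0.08,0.06,0.3,40],[0,0,0,0,0,0.25,40],[0,0,0,0,0,0,40],[0,0,0,0,0,0,40]],
  ],
)

```text
time: 32.15
tool_pos: [443.7, 0.3, -7.2]
ee_rot: [0.8, -0.6, 0.003, -0.002]
force: [-0.3, 0.3, -0.1]
gripper_width: 40.4
```

```bash
python3 - <<'E'
from h import *
plan([440.3,0.2,-26],-73.5,g=40,step=48)
E
```

```text
t 32.1 pos [ 4.437e+02  3.000e-01 -7.200e+00] yaw -73.7 n 1 grip 40.4 F [-0.3  0.3 -0.1] j [-0.13  0.57  1.98  0.    0.58  1.15]
[[-0.07,-0.03,-0.03,-0.02,0.07,0.37,40]]
```

>>> servo_tool(
  motion=[
    [[-0.06,-0.03,0,-0.02,0.06,0.15,40],[0,0,0,0,0,0.12,40],[0,0,0,0,0,0,40],[0,0,0,0,0,0,40]],
  ],
)

```text
time: 32.55
tool_pos: [441.4, 0.2, -20.1]
ee_rot: [0.8, -0.6, 0.001, -0.001]
force: [-0.1, 0.0, -0.4]
gripper_width: 40.4
```

```bash
python3 - <<'E'
from h import *
plan([440.3,0.2,-26],-73.5,g=40,step=48)
E
```

```text
t 32.5 pos [ 4.414e+02  2.000e-01 -2.010e+01] yaw -73.7 n 1 grip 40.4 F [-0.1  0.  -0.4] j [-0.14  0.59  1.99  0.    0.55  1.15]
[[-0.03,-0.01,-0.03,-0.01,0.02,0.12,40]]
```

>>> servo_tool(
  motion=[
    [[-0.02,0,0,-0.01,0.02,0.11,40],[0,0,0,0,0,0,40],[0,0,0,0,0,0,40]],
  ],
)

```text
time: 32.85
tool_pos: [440.3, 0.4, -25.9]
ee_rot: [0.8, -0.6, 0.001, -0.0]
force: [-0.0, -0.2, -0.5]
gripper_width: 40.1
```

>>> servo_tool(
  motion=[
    [[0,0,0,0,0,0.01,8],[0,0,0,0,0,0,8],[0,0,0,0,0,0,8],[0,0,0,0,0,0,8],[0,0,0,0,0,0,8]],
  ],
  force=15,
)

```text
time: 33.35
tool_pos: [440.4, 0.4, -26.3]
ee_rot: [0.8, -0.6, 0.001, -0.0]
force: [0.3, -0.6, -0.3]
gripper_width: 12.6
```

>>> servo_tool(
  motion=[
    [[0,0,0,0,0,0,8],[0,0,0,0,0,-0.2,8],[0,0,0,0,0,-0.5,8],[0,0,0,0,0,-0.6,8],[0,0,0,0,0,-0.6,8]],
  ],
)

```text
time: 33.85
tool_pos: [437.7, 0.8, 70.5]
ee_rot: [0.8, -0.6, -0.002, 0.002]
force: [0.6, 0.2, 0.1]
gripper_width: 12.6
```

```bash
python3 - <<'E'
from h import *
import pickle
plan([568.5,160,70],3.4,g=8,step=48)
c=cap('wrist','w34.png')
E
```

```text
t 33.9 pos [437.7   0.8  70.5] yaw -73.7 n 14 grip 12.6 F [0.6 0.2 0.1] j [-0.13  0.41  1.92 -0.    0.82  1.15]
[[0.0,0.0,-0.96,-0.17,-0.24,0.0,8],[0.0,0.0,-0.96,-0.14,-0.26,0.0,8],[0.0,0.0,-0.96,-0.12,-0.27,0.0,8],[0.0,0.0,-0.96,-0.09,-0.28,0.0,8],[0.0,0.0,-0.96,-0.06,-0.29,0.0,8]]
[[0.0,0.0,-0.96,-0.03,-0.29,0.0,8],[0.0,0.0,-0.96,-0.01,-0.29,0.0,8],[0.0,0.0,-0.96,0.02,-0.29,0.0,8],[0.0,0.0,-0.96,0.05,-0.29,0.0,8],[0.0,0.0,-0.96,0.08,-0.28,0.0,8]]
[[0.0,0.0,-0.96,0.1,-0.28,0.0,8],[0.0,0.0,-0.96,0.13,-0.26,0.0,8],[0.0,0.0,-0.96,0.16,-0.25,0.0,8],[0.0,0.0,-0.96,0.18,-0.23,0.0,8]]
```

View pics/w34.png

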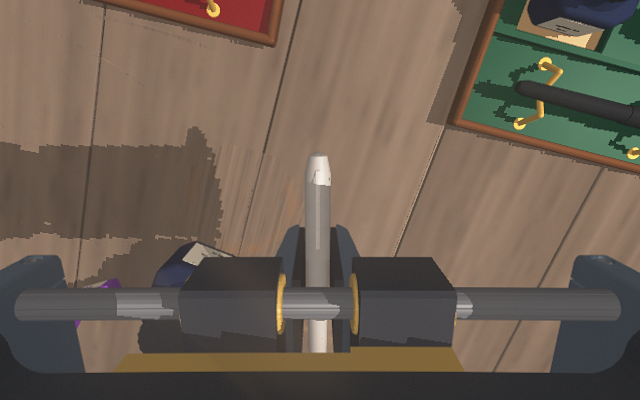

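>>> servo_tool(
  motion=[
    [[0,0,-0.96,-0.17,-0.24,-0.1,8],[0,0,-0.96,-0.14,-0.26,-0.1,8],[0,0,-0.96,-0.12,-0.27,0,8],[0,0,-0.96,-0.09,-0.28,0,8],[0,0,-0.96,-0.06,-0.29,0,8]],
  ],
)

```text
time: 34.4
tool_pos: [487.5, 58.8, 91.3]
ee_rot: [0.923, -0.386, 0.003, -0.001]
force: [-0.2, 0.1, -0.4]
gripper_width: 12.8
```

>>> servo_tool(
  motion=[
    [[0,0,-0.96,-0.03,-0.29,0,8],[0,0,-0.96,-0.01,-0.29,0,8],[0,0,-0.96,0.02,-0.29,0,8],[0,0,-0.96,0.05,-0.29,0,8],[0,0,-0.96,0.08,-0.28,0,8]],
  ],
)

```text
time: 34.9
tool_pos: [533.4, 118.7, 95.3]
ee_rot: [0.989, -0.145, 0.003, -0.0]
force: [-0.4, 0.2, -0.5]
gripper_width: 12.7
```

>>> servo_tool(
  motion=[
    [[0,0,-0.96,0.1,-0.28,0,8],[0,0,-0.96,0.13,-0.26,0,8],[0,0,-0.96,0.16,-0.25,0,8],[0,0,-0.96,0.18,-0.23,0,8],[0,0,0,0,0,0,8]],
  ],
)

```text
time: 35.4
tool_pos: [570.1, 168.6, 99.2]
ee_rot: [0.998, 0.056, 0.004, 0.0]
force: [0.1, -0.2, -0.1]
gripper_width: 12.5
```

>>> servo_tool(
  motion=[
    [[0,0,0,0,0,0,8],[0,0,0,0,0,0,8]],
  ],
)

```text
time: 35.6
tool_pos: [569.1, 168.0, 99.8]
ee_rot: [0.999, 0.054, 0.003, 0.001]
force: [0.5, 1.0, -0.2]
gripper_width: 12.8
```

```bash
python3 - <<'E'
from h import *
import pickle
plan([568.5,162,25],3.4,g=8,step=48)
c=cap('wrist','w35.png');pickle.dump(c,open('w35.pkl','wb'))
wells(c)
cv2.imwrite('pics/w35c.png',cv2.resize(c['pixels'][65:265,230:455,::-1],None,fx=3,fy=3,interpolation=cv2.INTER_CUBIC))
E
```

```text
t 35.6 pos [569.1 168.   99.8] yaw 6.2 n 2 grip 12.8 F [ 0.5  1.  -0.2] j [ 0.19  0.54  1.53 -0.    1.07  0.08]
[[0.01,-0.03,0.25,-0.02,0.06,0.75,8],[0.01,-0.03,0.25,-0.01,0.06,0.75,8]]
[370 157   5  27  86] [372.  172.5] [615.1 192.9]
[365 232  38  25 899] [383.6 244.3] [635.9 128.1]
```

View pics/w35c.png

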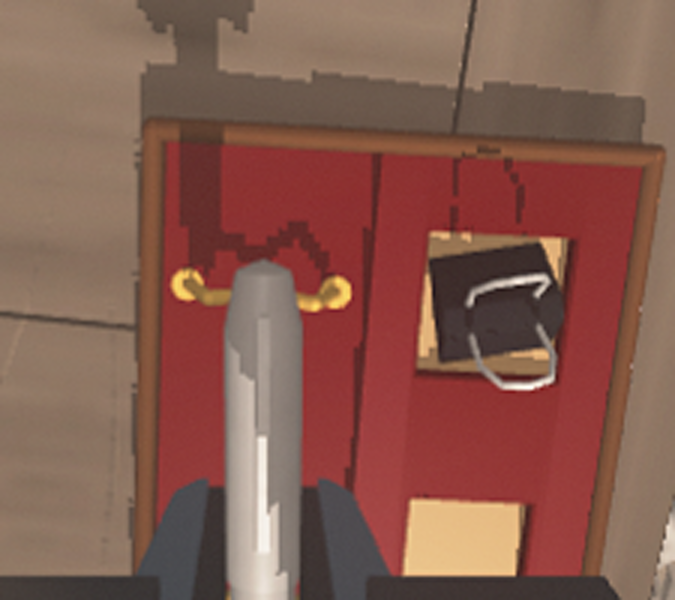

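```bash
python3 - <<'E'
from h import *
import pickle
c=pickle.load(open('w35.pkl','rb'))
f=lambda p:(np.array(p,float)+.5)/3-.5+[230,65]
b=ray(c,f([(186,285),(335,292)]),7);print(b.round(1),b.mean(0).round(1))
k=ray(c,f([(147,121),(664,148)]),16);print(k.round(1),k.mean(0).round(1),np.linalg.norm(k[1]-k[0]),np.degrees(np.arctan2(*(k[1]-k[0])[[1,0]])))
p,m,o=state();print(((ray(c,f((262,263)),p[2]+33.2)-p)@m).round(1))
E
```

```text
[[545.6 196.8   7. ]
 [587.7 199.3   7. ]] [566.6 198.    7. ]
[[532.1 240.1  16. ]
 [668.1 248.   16. ]] [600.1 244.1  16. ] 136.27367754507665 3.3044113839259537
[[  0.5 -55.5 -33.3]]
```

```bash
python3 - <<'E'
from h import *
plan([568.6,163.2,20],3.4,g=8,step=48)
E
```

```text
t 35.6 pos [569.  167.9  99.8] yaw 6.2 n 2 grip 12.5 F [ 0.9  0.2 -0.2] j [ 0.19  0.54  1.53 -0.    1.07  0.08]
[[0.01,-0.03,0.25,-0.01,0.05,0.8,8],[0.01,-0.03,0.25,-0.01,0.05,0.8,8]]
```

>>> servo_tool(
  motion=[
    [[0,-0.03,0.25,-0.01,0.05,0.6,8],[0,-0.03,0.25,-0.01,0.05,0.6,8],[0,0,0,0,0,0.3,8],[0,0,0,0,0,0,8],[0,0,0,0,0,0,8]],
  ],
)

```text
time: 36.15
tool_pos: [568.4, 160.5, 24.6]
ee_rot: [1.0, 0.024, 0.001, 0.001]
force: [0.1, -0.2, -0.9]
gripper_width: 12.2
```

```bash
python3 - <<'E'
from h import *
plan([568.6,163.2,-5],3.4,g=8,step=48)
E
```

```text
t 36.1 pos [568.4 160.5  24.6] yaw 2.8 n 1 grip 12.2 F [ 0.1 -0.2 -0.9] j [ 0.18  0.64  1.59 -0.    0.91  0.13]
[[0.01,-0.02,-0.11,0.01,-0.05,0.59,8]]
```

>>> servo_tool(
  motion=[
    [[0,-0.02,-0.1,0,-0.05,0.3,8],[0,0,0,0,0,0.25,8],[0,0,0,0,0,0,8],[0,0,0,0,0,0,8]],
  ],
)

```text
time: 36.55
tool_pos: [569.4, 163.2, -3.1]
ee_rot: [1.0, 0.029, 0.001, 0.0]
force: [1.1, -0.6, -0.1]
gripper_width: 12.4
```

```bash
python3 - <<'E'
from h import *
plan([568.6,163.2,-5],3.4,g=8,step=48)
c=cap('wrist')
cv2.imwrite('pics/w36c.png',cv2.resize(c['pixels'][65:265,200:425,::-1],None,fx=3,fy=3,interpolation=cv2.INTER_CUBIC))
E
```

```text
t 36.5 pos [569.4 163.2  -3.1] yaw 3.3 n 1 grip 12.4 F [ 1.1 -0.6 -0.1] j [ 0.18  0.68  1.61 -0.    0.85  0.12]
[[0.01,-0.03,-0.01,-0.02,0.0,0.04,8]]
```

View pics/w36c.png

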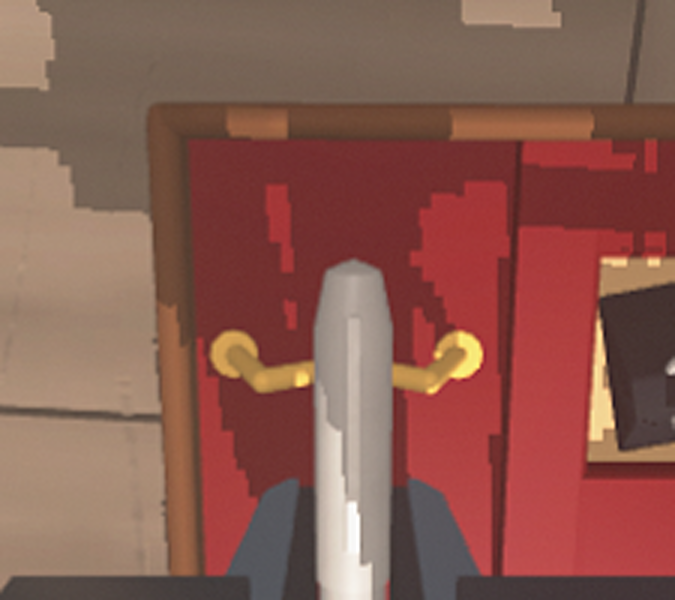

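```bash
python3 - <<'E'
from h import *
c=cap('wrist')
f=lambda p:(np.array(p,float)+.5)/3-.5+[200,65]
for z in (27,33): print(ray(c,f([(354,262),(348,382),(315,380),(391,380)]),z).round(1).tolist())
E
```

```text
[[566.8, 218.3, 27.0], [567.0, 198.1, 27.0], [561.4, 198.1, 27.0], [574.2, 198.8, 27.0]]
[[566.7, 219.1, 33.0], [566.9, 199.6, 33.0], [561.5, 199.7, 33.0], [573.9, 200.4, 33.0]]
```

>>> servo_tool(
  motion=[
    [[0,0,0,-0.02,0,0.05,8],[0,0,0,0,0,0,8],[0,0,0,0,0,0,34],[0,0,0,0,0,0,34],[0,0,0,0,0,0,34]],
  ],
)

```text
time: 37.15
tool_pos: [569.0, 163.3, -4.5]
ee_rot: [1.0, 0.029, 0.002, 0.0]
force: [0.6, -0.1, 0.5]
gripper_width: 32.8
```

>>> servo_tool(
  motion=[
    [[0,0,0,0,0,-0.3,34],[0,0,0,0,0,-0.7,34],[0,0,0,0,0,-0.8,34],[0,0,0,0,0,-0.7,40],[0,0,0,0,0,0,60]],
  ],
)

```text
time: 37.65
tool_pos: [567.7, 163.2, 124.2]
ee_rot: [1.0, 0.029, 0.001, 0.0]
force: [0.2, 1.4, -1.4]
gripper_width: 45.1
```

```bash
python3 - <<'E'
from h import *
c=cap('wrist','w37.png')
plan([322,190,110],3,g=60,step=48)
E
```

```text
t 37.7 pos [566.7 162.9 122.2] yaw 3.3 n 6 grip 49.2 F [-0.1  0.   0.3] j [ 0.18  0.51  1.51 -0.    1.12  0.12]
[[0.0,0.0,0.01,-0.81,-0.14,0.04,60],[0.0,0.0,0.01,-0.81,-0.14,0.04,60],[0.0,0.0,0.01,-0.81,-0.14,0.04,60],[0.0,0.0,0.01,-0.81,-0.14,0.04,60],[0.0,0.0,0.01,-0.81,-0.13,0.04,60]]
[[0.0,0.0,0.01,-0.81,-0.13,0.04,60]]
```

View pics/w37.png

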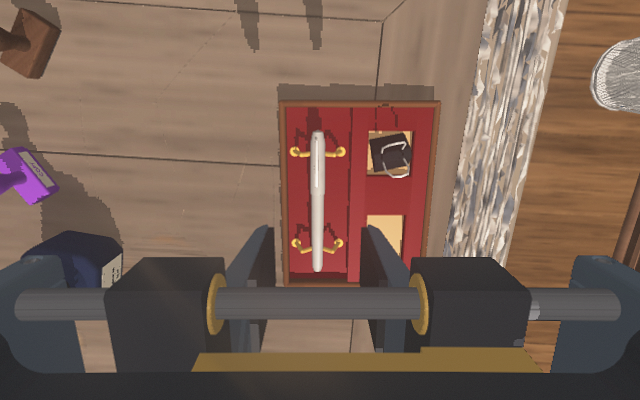

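The ball pen lies on both wires. Last, the walnut stamp.

```bash
python3 - <<'E'
from h import *
plan([335,205,110],-24,g=60,step=48)
E
```

```text
t 37.7 pos [566.7 162.9 122.2] yaw 3.3 n 5 grip 49.2 F [-0.1  0.   0.3] j [ 0.18  0.51  1.51 -0.    1.12  0.12]
[[0.0,0.0,0.95,-0.92,-0.22,0.05,60],[0.0,0.0,0.95,-0.93,-0.13,0.05,60],[0.0,0.0,0.95,-0.94,-0.04,0.05,60],[0.0,0.0,0.95,-0.94,0.05,0.05,60],[0.0,0.0,0.95,-0.93,0.14,0.05,60]]
```

>>> servo_tool(
  motion=[
    [[0,0,0.9,-0.85,-0.22,0,60],[0,0,0.9,-0.88,-0.13,0,60],[0,0,0.9,-0.88,-0.04,0,60],[0,0,0.9,-0.88,0.05,0,60],[0,0,0.9,-0.85,0.14,0,60]],
  ],
)

```text
time: 38.2
tool_pos: [346.0, 199.6, 117.3]
ee_rot: [0.979, -0.204, -0.0, 0.001]
force: [-0.5, 0.9, 0.2]
gripper_width: 60.3
```

>>> servo_tool(
  motion=[
    [[0,0,0,0,0,0,60],[0,0,0,0,0,0,60],[0,0,0,0,0,0,60]],
  ],
)

```text
time: 38.5
tool_pos: [338.8, 198.8, 115.3]
ee_rot: [0.979, -0.204, -0.003, 0.003]
force: [1.5, 0.3, -0.2]
gripper_width: 60.0
```

```bash
python3 - <<'E'
from h import *
import pickle
p,m,o=state();print(p,np.abs(o['joint_velocities']).max())
c=cap('wrist','w38.png');pickle.dump(c,open('w38.pkl','wb')); print(proj(c,[[322,267,0],[322,267,60]]))
E
```

```text
[338.76345858 198.78200466 115.30137935] 0.01040545794619473
[[269.04527573 127.41376711]
 [257.6555515  134.10001094]]
```

View pics/w38.png

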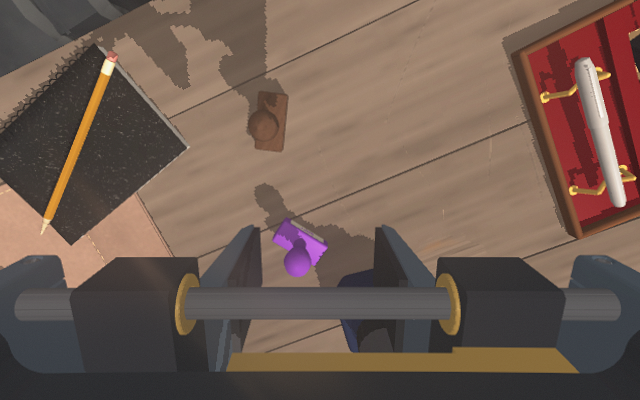

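```bash
python3 - <<'E'
from h import *
import pickle
c=pickle.load(open('w38.pkl','rb'))
cv2.imwrite('pics/w38c.png',cv2.resize(c['pixels'][80:165,230:310,::-1],None,fx=7,fy=7,interpolation=cv2.INTER_CUBIC))
E
```

```text
(no output)
```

View pics/w38c.png

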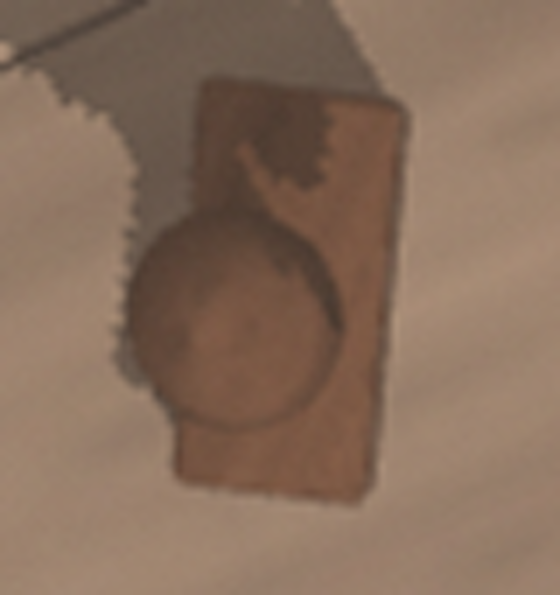

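```bash
python3 - <<'E'
from h import *
import pickle
c=pickle.load(open('w38.pkl','rb'))
f=lambda p:(np.array(p,float)+.5)/7-.5+[230,80]
P=ray(c,f([(202,78),(408,100),(368,500),(176,480)]),18)[:,:2]
print(c['C'],P.mean(0).round(1),[np.linalg.norm(P[i]-P[(i+1)%4]).round(1) for i in range(4)])
for a,b in ((3,0),(2,1)): d=P[b]-P[a]; print('y',np.degrees(np.arctan2(d[1],d[0])).round(1))
for a,b in ((0,1),(3,2)): d=P[b]-P[a]; print('x',np.degrees(np.arctan2(d[1],d[0])).round(1))
print('handle',ray(c,f((236,320)),57).round(1))
E
```

```text
[372.41111788 272.20406605 314.63858695] [328.3 271. ] [np.float64(24.0), np.float64(46.8), np.float64(23.4), np.float64(46.8)]
y 59.8
y 59.1
x -29.2
x -29.4
handle [[328. 271.  57.]]
```

```bash
python3 - <<'E'
from h import *
plan([328,271,60],-30,g=60,step=35)
E
```

```text
t 38.5 pos [339.2 198.8 115.3] yaw -23.6 n 3 grip 60.0 F [ 0.3 -0.3 -0.1] j [ 0.38  0.28  1.96 -0.    0.91  0.79]
[[0.03,0.02,0.38,-0.26,-0.41,0.37,60],[0.03,0.02,0.38,-0.27,-0.4,0.37,60],[0.03,0.02,0.38,-0.29,-0.39,0.37,60]]
```

>>> servo_tool(
  motion=[
    [[0.03,0.02,0.38,-0.26,-0.41,0.35,60],[0.03,0.02,0.38,-0.27,-0.4,0.35,60],[0.03,0.02,0.38,-0.29,-0.39,0.35,60],[0,0,0,0,0,0,60],[0,0,0,0,0,0,60]],
  ],
)

```text
time: 39.05
tool_pos: [334.3, 273.5, 59.8]
ee_rot: [0.965, -0.263, 0.002, -0.002]
force: [0.3, -0.1, -0.2]
gripper_width: 59.7
```

```bash
python3 - <<'E'
from h import *
plan([328,271,35],-30,g=60,step=35)
c=cap('wrist','w39.png'); p,m,o=state(); print(proj(c,[328,271,58]))
E
```

```text
t 39.0 pos [334.3 273.5  59.8] yaw -30.5 n 1 grip 59.7 F [ 0.3 -0.1 -0.2] j [ 0.55  0.42  1.95 -0.    0.76  1.08]
[[-0.05,-0.04,-0.08,-0.09,0.11,0.5,60]]
[[309.44099738 242.05742301]]
```

View pics/w39.png

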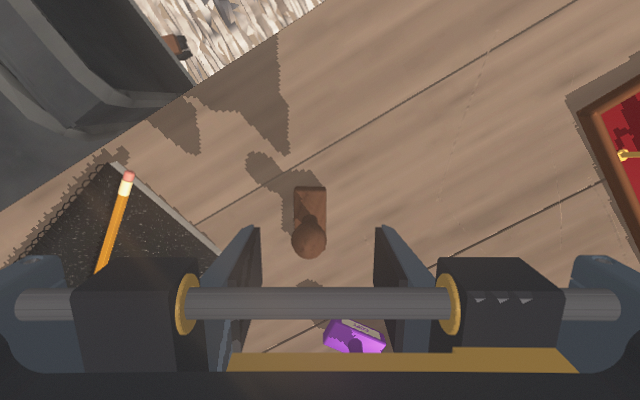

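>>> servo_tool(
  motion=[
    [[-0.04,-0.04,0,-0.09,0.1,0.25,55],[0,0,0,0,0,0.25,55],[0,0,0,0,0,0.2,55],[0,0,0,0,0,0,55],[0,0,0,0,0,0,55]],
  ],
)

```text
time: 39.6
tool_pos: [331.6, 269.7, 25.6]
ee_rot: [0.965, -0.264, 0.001, -0.002]
force: [-1.0, -0.2, -0.2]
gripper_width: 54.8
```

```bash
python3 - <<'E'
from h import *
plan([328,271,15.5],-30,g=60,step=35)
c=cap('wrist','w40.png'); p,m,o=state(); print(proj(c,[328,271,58]))
E
```

```text
t 39.6 pos [331.6 269.7  25.6] yaw -30.6 n 1 grip 54.8 F [-1.  -0.2 -0.2] j [0.54 0.49 2.   0.   0.66 1.08]
[[-0.04,-0.02,-0.1,-0.08,0.02,0.2,60]]
[[308.96824499 258.99994447]]
```

View pics/w40.png

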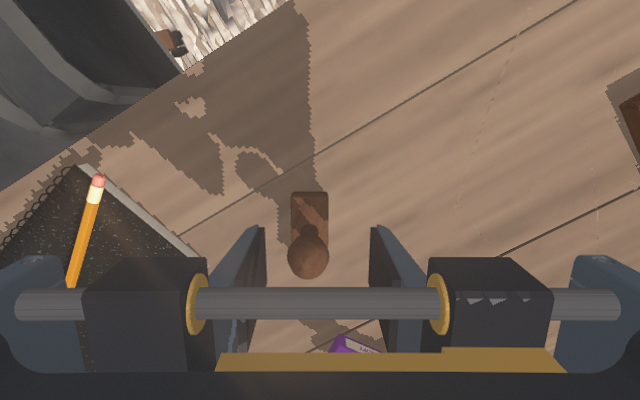

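>>> servo_tool(
  motion=[
    [[-0.04,-0.02,-0.05,-0.08,0.02,0.2,50],[0,0,0,0,0,0,50],[0,0,0,0,0,0,50]],
  ],
)

```text
time: 39.95
tool_pos: [328.1, 271.4, 15.7]
ee_rot: [0.965, -0.261, 0.0, -0.001]
force: [-0.5, 0.6, 0.5]
gripper_width: 50.1
```

```bash
python3 - <<'E'
from h import *
plan([328,271,15.5],-30,g=60,step=35)
E
```

```text
t 40.0 pos [328.1 271.4  15.7] yaw -30.3 n 1 grip 50.1 F [-0.5  0.6  0.5] j [0.55 0.51 2.   0.   0.63 1.08]
[[-0.01,0.0,-0.05,0.0,0.01,0.0,60]]
```

>>> servo_tool(
  motion=[
    [[0,0,0,0,0,0,15],[0,0,0,0,0,0,15],[0,0,0,0,0,0,15],[0,0,0,0,0,0,15],[0,0,0,0,0,0,15]],
  ],
  force=20,
)

```text
time: 40.45
tool_pos: [328.1, 271.6, 16.1]
ee_rot: [0.965, -0.261, 0.001, -0.001]
force: [-0.2, -0.1, -1.0]
gripper_width: 20.6
```

>>> servo_tool(
  motion=[
    [[0,0,0,0,0,0,15],[0,0,0,0,0,-0.2,15],[0,0,0,0,0,-0.5,15],[0,0,0,0,0,-0.6,15],[0,0,0,0,0,-0.6,15]],
  ],
)

```text
time: 40.95
tool_pos: [325.7, 270.0, 112.9]
ee_rot: [0.965, -0.261, -0.002, 0.002]
force: [0.1, 0.4, -0.5]
gripper_width: 20.7
```

```bash
python3 - <<'E'
from h import *
plan([636.3,112.5,135],3.6,g=15,step=45)
c=cap('wrist','w41.png')
E
```

```text
t 41.0 pos [325.7 270.  112.9] yaw -30.3 n 8 grip 20.7 F [ 0.1  0.4 -0.5] j [0.55 0.32 1.91 0.   0.92 1.08]
[[0.0,0.01,-0.74,0.87,-0.05,-0.06,15],[0.0,0.01,-0.74,0.87,0.01,-0.06,15],[0.0,0.01,-0.74,0.87,0.08,-0.06,15],[0.0,0.01,-0.74,0.86,0.14,-0.06,15],[0.0,0.01,-0.74,0.85,0.2,-0.06,15]]
[[0.0,0.01,-0.74,0.83,0.27,-0.06,15],[0.0,0.01,-0.74,0.81,0.33,-0.06,15],[0.0,0.01,-0.74,0.78,0.39,-0.06,15]]
```

View pics/w41.png

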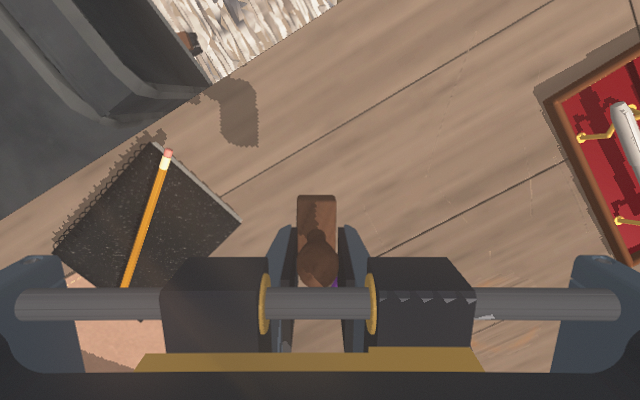

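>>> servo_tool(
  motion=[
    [[0,0,-0.74,0.7,-0.05,-0.06,15],[0,0,-0.74,0.85,0.01,-0.06,15],[0,0,-0.74,0.85,0.08,-0.06,15],[0,0,-0.74,0.85,0.14,-0.06,15],[0,0,-0.74,0.85,0.2,-0.06,15]],
  ],
)

```text
time: 41.5
tool_pos: [514.8, 177.7, 139.1]
ee_rot: [0.998, -0.07, 0.001, -0.001]
force: [0.5, 1.4, 0.3]
gripper_width: 20.7
```

>>> servo_tool(
  motion=[
    [[0,0,-0.74,0.83,0.27,-0.06,15],[0,0,-0.74,0.81,0.33,-0.06,15],[0,0,-0.5,0.6,0.35,0,15],[0,0,0,0,0,0,15],[0,0,0,0,0,0,15]],
  ],
)

```text
time: 42.0
tool_pos: [631.8, 115.8, 149.5]
ee_rot: [0.999, 0.033, 0.003, -0.001]
force: [0.0, 0.7, -0.9]
gripper_width: 20.9
```

```bash
python3 - <<'E'
from h import *
plan([636.3,112.5,70],3.6,g=15,step=45)
c=cap('wrist','w42.png')
E
```

```text
t 42.0 pos [631.8 115.8 149.5] yaw 3.8 n 2 grip 20.9 F [ 0.   0.7 -0.9] j [0.09 0.55 1.35 0.   1.24 0.02]
[[-0.01,-0.03,0.01,0.04,0.04,0.8,15],[-0.01,-0.03,0.01,0.04,0.04,0.8,15]]
```

View pics/w42.png

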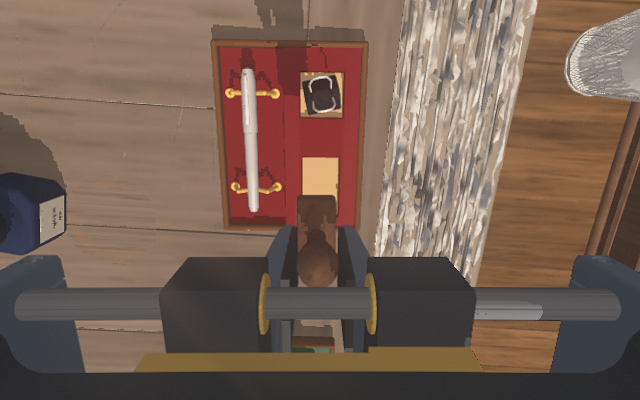

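>>> servo_tool(
  motion=[
    [[0,-0.03,0,0.04,0.03,0.6,15],[0,-0.03,0,0.04,0.04,0.6,15],[0,0,0,0,0,0.4,15],[0,0,0,0,0,0,15],[0,0,0,0,0,0,15]],
  ],
)

```text
time: 42.55
tool_pos: [632.8, 116.2, 70.9]
ee_rot: [0.999, 0.034, 0.001, -0.001]
force: [0.7, 1.1, -0.0]
gripper_width: 21.2
```

```bash
python3 - <<'E'
from h import *
plan([636.4,112.3,42],3.6,g=15,step=45)
E
```

```text
t 42.5 pos [632.8 116.2  70.9] yaw 3.9 n 1 grip 21.2 F [ 0.7  1.1 -0. ] j [0.09 0.64 1.42 0.   1.08 0.02]
[[-0.02,-0.02,0.04,0.07,0.08,0.58,15]]
```

>>> servo_tool(
  motion=[
    [[0,0,0.04,0.07,0.07,0.3,15],[0,0,0,0,0,0.28,15],[0,0,0,0,0,0,15],[0,0,0,0,0,0,15]],
  ],
)

```text
time: 42.95
tool_pos: [637.6, 113.5, 42.6]
ee_rot: [0.999, 0.032, 0.003, -0.001]
force: [0.2, 0.4, 0.2]
gripper_width: 20.9
```

```bash
python3 - <<'E'
from h import *
plan([636.4,112.3,23],3.6,g=15,step=45)
c=cap('wrist','w43.png')
cv2.imwrite('pics/w43c.png',cv2.resize(c['pixels'][80:280,200:420,::-1],None,fx=3,fy=3))
E
```

```text
t 43.0 pos [637.6 113.5  42.6] yaw 3.6 n 1 grip 20.9 F [0.2 0.4 0.2] j [0.08 0.67 1.43 0.   1.03 0.02]
[[-0.02,-0.05,0.01,-0.03,0.02,0.39,15]]
```

View pics/w43c.png

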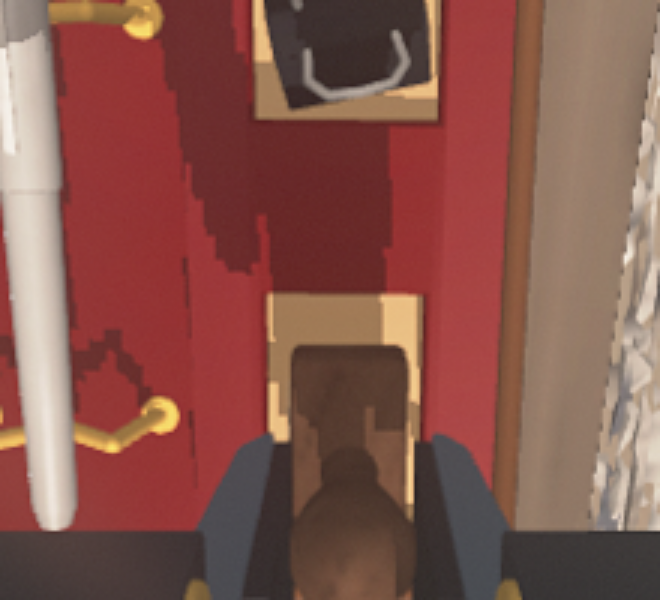

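```bash
python3 - <<'E'
from h import *
c=cap('wrist'); p,m,o=state(); print(p)
f=lambda q:(np.array(q,float)+.5)/3-.5+[200,80]
print(ray(c,f([(267,293),(423,293)]),14).round(1).tolist()); print(ray(c,f([(350,345)]),p[2]-16+18).round(1))
E
```

```text
[637.58638315 113.52261128  42.75530392]
[[617.3, 142.2, 14.0], [652.2, 144.4, 14.0]]
[[636.  139.5  44.8]]
```

>>> servo_tool(
  motion=[
    [[0,-0.04,0,-0.02,0,0.12,15],[0,0,0,0,0,0.12,15],[0,0,0,0,0,0.1,15],[0,0,0,0,0,0,15],[0,0,0,0,0,0,15]],
  ],
)

```text
time: 43.55
tool_pos: [636.9, 113.6, 24.8]
ee_rot: [0.999, 0.032, 0.001, -0.001]
force: [0.6, 0.2, -1.3]
gripper_width: 21.0
```

```bash
python3 - <<'E'
from h import *
plan([636.5,113,22],3.6,g=15,step=45)
c=cap('wrist','w44.png')
cv2.imwrite('pics/w44c.png',cv2.resize(c['pixels'][80:280,200:420,::-1],None,fx=3,fy=3))
E
```

```text
t 43.5 pos [636.9 113.6  24.8] yaw 3.6 n 1 grip 21.0 F [ 0.6  0.2 -1.3] j [0.08 0.7  1.44 0.   1.   0.02]
[[-0.02,-0.02,0.01,-0.01,0.01,0.06,15]]
```

View pics/w44c.png

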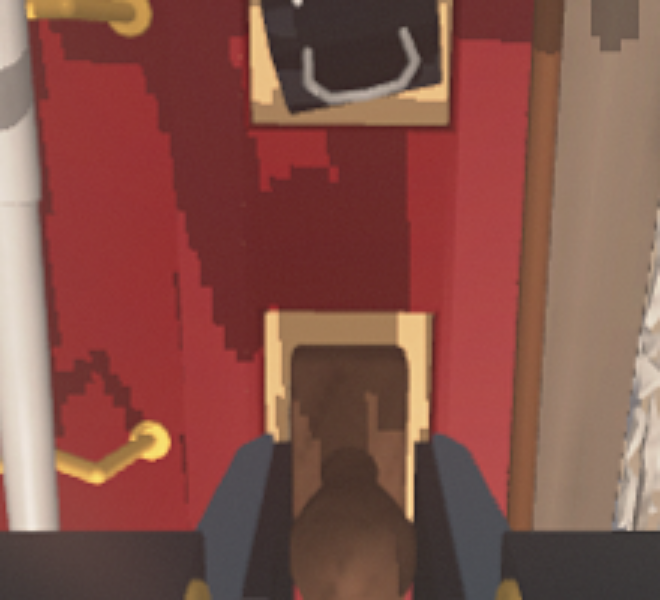

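Like the black stamp, it sits well inside the well. I'll lower the last bit and release.

>>> servo_tool(
  motion=[
    [[0,0,0,-0.01,0,0.06,15],[0,0,0,0,0,0,15],[0,0,0,0,0,0,35],[0,0,0,0,0,0,40],[0,0,0,0,0,0,40]],
  ],
)

```text
time: 44.1
tool_pos: [636.8, 113.6, 22.2]
ee_rot: [0.999, 0.032, 0.002, -0.001]
force: [0.3, 0.3, 0.2]
gripper_width: 39.4
```

>>> servo_tool(
  motion=[
    [[0,0,0,0,0,-0.2,40],[0,0,0,0,0,-0.6,40],[0,0,0,0,0,-0.8,40],[0,0,0,0,0,-0.8,50],[0,0,0,0,0,-0.6,50]],
  ],
)

```text
time: 44.6
tool_pos: [633.5, 112.9, 175.4]
ee_rot: [0.999, 0.032, -0.003, -0.001]
force: [0.3, -0.4, 0.2]
gripper_width: 49.6
```

```bash
python3 - <<'E'
from h import *
plan([470,0,260],90,g=50,step=48)
c=cap('wrist','w45.png')
E
```

```text
t 44.6 pos [633.5 112.9 175.4] yaw 3.6 n 16 grip 49.6 F [ 0.3 -0.4  0.2] j [0.08 0.53 1.3  0.   1.31 0.02]
[[0.0,0.0,-0.94,-0.21,0.13,-0.1,50],[0.0,0.0,-0.94,-0.22,0.11,-0.1,50],[0.0,0.0,-0.94,-0.23,0.09,-0.1,50],[0.0,0.0,-0.94,-0.24,0.06,-0.1,50],[0.0,0.0,-0.94,-0.25,0.04,-0.1,50]]
[[0.0,0.0,-0.94,-0.25,0.02,-0.1,50],[0.0,0.0,-0.94,-0.25,-0.01,-0.11,50],[0.0,0.0,-0.94,-0.25,-0.03,-0.11,50],[0.0,0.0,-0.94,-0.24,-0.05,-0.11,50],[0.0,0.0,-0.94,-0.24,-0.08,-0.11,50]]
[[0.0,0.0,-0.94,-0.23,-0.1,-0.11,50],[0.0,0.0,-0.94,-0.22,-0.12,-0.11,50],[0.0,0.0,-0.94,-0.21,-0.14,-0.11,50],[0.0,0.0,-0.94,-0.19,-0.16,-0.11,50],[0.0,0.0,-0.94,-0.18,-0.17,-0.11,50]]
[[0.0,0.0,-0.94,-0.16,-0.19,-0.11,50]]
```

View pics/w45.png

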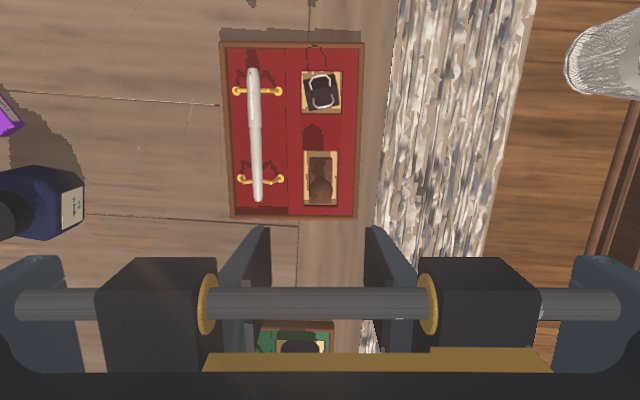

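```bash
python3 - <<'E'
from h import *
c=cap('wrist'); 
P=ray(c,[(253,67),(258.5,201)],27); print(P.round(1),P.mean(0).round(1),np.linalg.norm(P[1]-P[0]))
plan([400,320,260],None,g=50,step=48)
E
```

```text
[[569.  219.   27. ]
 [576.3  87.   27. ]] [572.7 153.   27. ] 132.21307884424021
t 44.7 pos [635.7 113.1 177.8] yaw 3.6 n 7 grip 50.2 F [ 0.8 -0.  -0. ] j [0.08 0.53 1.3  0.   1.31 0.02]
[[0.0,0.0,0.0,-0.63,-0.63,-0.23,50],[0.0,0.0,0.0,-0.63,-0.63,-0.23,50],[0.0,0.0,0.0,-0.63,-0.63,-0.23,50],[0.0,0.0,0.0,-0.63,-0.63,-0.23,50],[0.0,0.0,0.0,-0.63,-0.63,-0.23,50]]
[[0.0,0.0,0.0,-0.63,-0.63,-0.23,50],[0.0,0.0,0.0,-0.63,-0.63,-0.23,50]]
```

>>> servo_tool(
  motion=[
    [[0,0,0,-0.6,-0.6,-0.25,50],[0,0,0,-0.6,-0.6,-0.25,50],[0,0,0,-0.6,-0.6,-0.25,50],[0,0,0,-0.6,-0.6,-0.25,50],[0,0,0,-0.6,-0.6,-0.25,50]],
  ],
)

```text
time: 45.2
tool_pos: [473.4, 253.5, 241.4]
ee_rot: [1.0, 0.028, 0.0, -0.001]
force: [0.9, 0.7, 0.3]
gripper_width: 50.0
```

>>> servo_tool(
  motion=[
    [[0,0,0,-0.6,-0.6,0,50],[0,0,0,-0.6,-0.6,0,50],[0,0,0,0,0,0,50],[0,0,0,0,0,0,50],[0,0,0,0,0,0,50]],
  ],
)

```text
time: 45.7
tool_pos: [403.2, 314.4, 243.8]
ee_rot: [1.0, 0.031, 0.001, -0.002]
force: [-0.4, 0.1, 0.1]
gripper_width: 50.4
```

```bash
python3 - <<'E'
from h import *
c=cap('top'); cv2.imwrite('pics/t9.png',cv2.resize(c['pixels'][100:280,180:490,::-1],None,fx=2.5,fy=2.5,interpolation=cv2.INTER_CUBIC))
s=cap('scene','s9.png'); print(get_obs()['time'])
E
```

```text
45.8
```

View pics/t9.png

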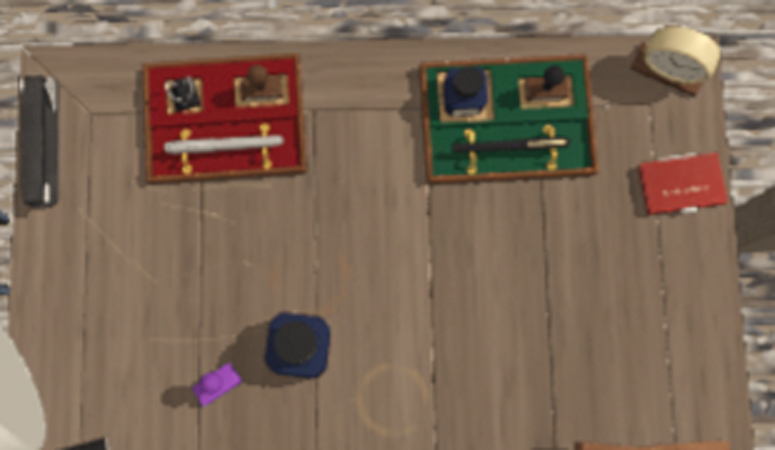

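View pics/s9.png

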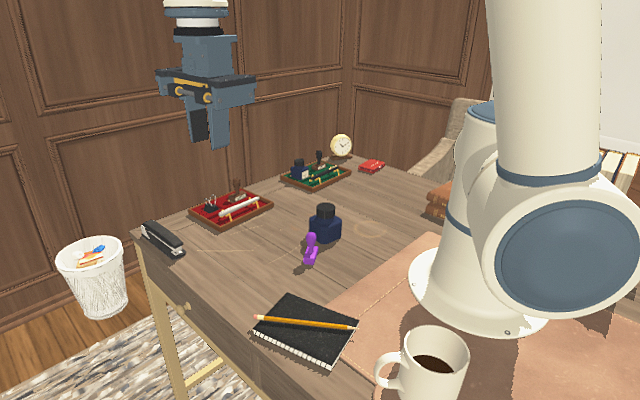

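In the top crop, the red tray at (225,118) holds the silver pen across both wires and the walnut stamp in its well. The green tray at (508,118) holds the black pen, bottle and black-handled stamp. In both views the stapler, tin, purple stamp and big bottle look where they were. I'm handing it in.

```bash
python3 - <<'E'
from bench import r
print(r.finish_job())
E
```

```text
the job is handed in; nothing more can be done
None
```

Both trays are made up and the job is handed in, at about 46 s on the robot's clock; the hand-in gives no verdict.

- **Green-lined tray (signing set):** the black fountain pen lies across both wires, the small 48 mm ink bottle stands in the square well, and the black-handled stamp is in its narrow well. The bottle was carried upright throughout.
- **Red-lined tray (post set):** the silver-grey ball pen lies across both wires and the walnut-handled stamp is in its narrow well.

**Last checks:** the final top and scene views show all five items in place. Both pens measured within about 1–2 mm of centre along their trays. The stapler, ink-pad tin, purple stamp and larger bottle look where they were at the start; I judged this by eye and did not measure it. Force readings stayed within about 3 N per axis whenever I read them.

**What failed or disagreed:**
- **Fingertip position:** both cameras put the fingertips about 29 mm behind the reported TCP, not 8 mm ahead as specified. My first two closes on the fountain pen therefore missed it without contact. I used the measured value from then on, and every later grasp held first time.
- **Camera disagreement:** the top and wrist cameras differed by about 3–5 mm in x. I worked from the wrist camera for picking and placing.

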